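Fit the return spring of a trolley brake

ROBOT

A 7-joint arm with a two-finger parallel gripper is mounted at the origin on the work surface. World frame = base frame: x ahead of the robot, y to its left, z up, the work surface at z = 0. Lengths are in m, angles in rad, forces in N, time in s.
With the tool pointing down it reaches from about 0.425 to 0.925 m from the base axis. Payload 6.8 kg.
Tool frame: the origin (TCP) lies midway between the tips of the shut fingers; the grasp point (between the pads) lies 19 mm behind it; z points along the fingers, y is the direction in which the jaws open and shut (so a half turn about z gives the same grasp; the last joint's range is limited). The gripper opens to 85 mm and grips with 20 to 120 N. Pads are 22 mm wide; open, the fingers measure 114 mm over their backs; the gripper's body (76 mm by 85 mm) begins 54 mm behind the grasp point. The pads swing forward as they close: fully open they stand 13 mm farther back than shut.
Start: joints at [-1.439, 0.477, 0.022, 1.555, -0.011, 1.109, -0.083], TCP at [0.16, 0.656, 0.201] pointing down, gripper open.
Joint ranges: [-2.96, 2.96], [-0.34, 2.1], [-1.41, 1.46], [0.24, 2.44], [-1.37, 4.51], [0.17, 1.92], [-2.96, 2.96]. Speed limits (rad/s): [2.39, 2.39, 3.14, 3.14, 3.14, 3.14, 3.14].

INTERFACE

Orientations are given as a rotation vector (axis times angle).
In Python, from cell import robot gives the robot as it stands.
- The arm moves only by the tool apply_moves, never from a script. Its argument "steps" is a list of rows, each a list of 3 entries, a list of its own where there are three numbers: the shift along the tool's x, y, z in m, then the turn about the tool's z in rad, then the gripper command: -1 is shut, 1 is fully open, values between are in proportion. In form: [[[x, y, z], roll, claw], ...]. A call has 1 to 20 rows; each row shifts and turns the commanded pose from where the row before left it, along the tool's axes as they then stand; what a row does not reach is not made up. A row lasts 1/8 s, in which the tool goes at most 62.5 mm and 10.7 degrees, less where a joint would pass 70% of its speed; a pose out of reach is approached as far as the arm can. A call with a gripper value outside its range is refused whole. The fingers move at their own pace and stop on an object; "newtons" is the grip in N (left out, the last holds). Time passes only in rows, so rows that do not move let the fingers close. It gives the time, the measured TCP pose, the force and the opening at its end, in the units of the state.
- robot.read_state(): the state, without advancing time (a new reading comes with each control period).
- robot.get_image(name): name is "side" or "top" or "wrist"; returns a dict with "image" (420x560x3 uint8, red, green, blue), "depth" (420x560 float32, m along the optical axis (not along the pixel's ray), 0 where there is no reading), "camera_matrix" (3x3 intrinsics, pixels), "D" ([k1, k2, p1, p2, k3] as OpenCV has them; the pictures are not rectified), "rvec" (rotation vector, rad) and "tvec" (3), from world to camera coordinates, as OpenCV has them. Camera axes: x right, y down, z forward; pixel columns grow to the right and rows downward; lengths in m; the calibration is good to about 2 mm. A picture is of the moment at which its call begins.
- robot.sign_off(): hands the job in, once; it reports no verdict.
The state is a dict: "clock": time; "q": joint angles; "dq": joint speeds; "effort": joint torques, N m; "tool_pos": TCP position; "eef_rot": TCP orientation; "wrist_force": force on the tool from outside, world axes, zero at the start; "ft_torque": the same for the moment, N m; "gripper_width": finger opening in m.
Only numpy, scipy, OpenCV 4.12 (cv2) and the standard library are available. Lean on these libraries where they do the work, as an engineer would, in place of code of your own. Each camera call takes 0.05 s, during which the arm holds its last target.

TASK

Fit the return spring on the trolley brake: take the spring from its wooden cradle, drop the hook leg at its yellow end fully into the hole in the blue anchor block, and only after that stretch the spring and slip the eye at its black end right down over the brass post on the red brake arm. Let go, so that the spring draws the arm back onto its stop, and leave the other things on the bench where they are.

Things in the scene. Friction and masses are not known exactly. Their poses are not given: they have to be found in the camera images.
- spring: Return spring (mm) in the cradle, about 145 g. Origin: hook leg's axis, at the plugs' underside; x runs along it to the eye, z up. Yellow square plug x -6 to 34, 16 wide, z 0 to 16; steel hook leg 7 dia. straight down at x=0, round tip at z=-24; coil 16 dia. x 34 to 84; black square plug x 84 to 114 when slack, 16 wide, z 0 to 16; flat eye ring at x=130. Stays straight, only lengthens. Balances near x=50.
- leg_tip (a point): lower end of the hook leg, 24 mm below the yellow plug's underside; axes as the spring
- eye (a point): Centre of the eye ring (wire 5 mm thick, inside 17, outside 28), 130 mm from the leg axis when slack, 8 mm above the plugs' underside. The black plug (16 wide, 16 high, its mid-height level with the eye) lies 16 to 46 mm back from this point towards the hook leg. Axes as the spring's
- eye_end (a joint): how far the spring is stretched, m: 0 slack, 0.07 at most. Pull: 2 N to start, plus 1 N per 10 mm
- cradle: Wooden cradle fixed to the bench, 84 (x) by 44 (y) by 45 mm high, origin centre of underside. The plugs' undersides lie on its top; two cheeks 11 mm higher, 20 apart inside, stand beside the coil. It carries the spring from spring x=28 to 112, so the leg and most of the yellow plug stick out free beyond its end
- brake_unit: Trolley brake unit fixed to the bench (mm): grey plate 215 (x) by 110 (y -80 to 30) by 8; origin on the bench, x from hole to post. Blue anchor block 34 by 34, top 36 above the bench, round the hole; from it a steel ledge 34 wide, top also 36 high, runs along x to x=38: the black plug rests on it while the spring is hooked but slack
- hole (a point): centre of the hole's mouth on top of the blue anchor block, 36 mm above the bench, at x=-75 of the brake unit. The hole is 12 diameter, vertical, 28 deep. Axes as the brake unit
- post (a point): top centre of the brass post on the red brake arm, 50 mm above the bench; post 8 diameter, 8.5 tall with a coned top, on a red shoulder 18 diameter whose top is 41.5 mm above the bench; the eye rests on this shoulder
- brake_arm (a joint): Swing of the red brake arm about its upright pivot, rad: 0 on its stop (post 148 mm from the hole), growing as the post moves away from the hole; post 55 mm from the pivot. Turns stiffly (0.04 N m) and stays where left, up to 0.45; arm top 26 mm, pivot boss 28 mm above the bench. The fitted spring pulls it to 0
- grease_tin: bystander, to be left alone: green closed tin, 60 across, 50 high, standing; origin centre of underside (sizes in mm)
- castor_wheel: bystander, to be left alone: black rubber castor wheel lying flat, 80 across, 39 high; origin centre of underside (sizes in mm)
- wrench: bystander, to be left alone: steel spanner about 180 long lying on the bench near the right edge of the work area; origin on its underside (sizes in mm)
- screwdriver: bystander, to be left alone: orange-handled screwdriver about 200 long lying near the left edge of the work area; origin on its underside (sizes in mm)
- collar: bystander, to be left alone: dark steel shaft collar, 44 outside, 24 bore, 14 high, lying flat; origin centre of underside (sizes in mm)
- hammer: bystander, to be left alone: wooden-handled hammer about 260 long lying at the far left; origin on its underside (sizes in mm)
- bolt_bowl: bystander, to be left alone: blue plastic bowl, 100 across, 40 high; origin centre of underside (sizes in mm)

How it is judged:
By the outcome, as a careful person would: the job done as asked, in the order asked, and still so for the second after the job is handed in, with the robot touching nothing.
It also fails if it takes over 58 s, if anything falls off the work surface, if the arm or the gripper's body presses on something with over 40 N, if the wrist force passes 120 N, or if a joint passes its speed limit or range.

## Working session

There is one attempt and no reset: what is moved stays moved. The work goes in short steps, Python scripts to look and compute and a tool call to move; the robot and the scene stay as the last step left them, time stands still between calls to the robot, and variables do not carry over. Pictures are saved under pics/ and viewed, and the job is handed in when it is done.

Besides the shell and the picture viewer there is one more tool, called as name(argument=value, ...) on one line, values as JSON. apply_moves: Moves the arm, as the interface text tells. Its arguments: {"type":"object","properties":{"steps":{"type":"array","items":{"type":"array"}},"newtons":{"type":"number"}},"required":["steps"]}

```bash
ls; mkdir -p pics; cat > h.py <<'E'
import numpy as np, cv2, pickle
from cell import robot
def grab(tag, names=("side","top","wrist")):
    out={}
    for n in names:
        d=robot.get_image(n); out[n]=d
        cv2.imwrite(f"pics/{tag}_{n}.png", d["image"][:,:,::-1])
    pickle.dump(out,open(f"pics/{tag}.pkl","wb")); return out
def load(tag): return pickle.load(open(f"pics/{tag}.pkl","rb"))
def ray(d,uv):
    K=np.array(d["camera_matrix"]);D=np.array(d["D"])
    p=cv2.undistortPoints(np.array(uv,float).reshape(-1,1,2),K,D).reshape(-1,2)
    R=cv2.Rodrigues(np.array(d["rvec"],float))[0];t=np.array(d["tvec"],float).reshape(3)
    v=np.c_[p,np.ones(len(p))]@R
    return -R.T@t, v
def onz(d,uv,z):
    c,v=ray(d,uv); return c+v*((z-c[2])/v[:,2])[:,None]
def tri(d1,uv1,d2,uv2):
    c1,v1=ray(d1,uv1);c2,v2=ray(d2,uv2);out=[]
    for a,b in zip(v1,v2):
        A=np.c_[a,-b];s=np.linalg.lstsq(A,c2-c1,rcond=None)[0]
        p,q=c1+a*s[0],c2+b*s[1];out.append(np.r_[(p+q)/2,np.linalg.norm(p-q)])
    return np.array(out)
def proj(d,P):
    return cv2.projectPoints(np.array(P,float).reshape(-1,3),np.array(d["rvec"],float),np.array(d["tvec"],float),np.array(d["camera_matrix"]),np.array(d["D"]))[0].reshape(-1,2)
def depthpt(d,uv):
    c,v=ray(d,uv); z=np.array([d["depth"][int(round(b)),int(round(a))] for a,b in uv]); return c+v*z[:,None]
E
python3 - <<'E'
from h import *
grab("a"); s=robot.read_state()
for k in s: print(k,np.round(s[k],4))
E
```

```text
pics
clock 0.15
q [-1.4391  0.4776  0.0224  1.5562 -0.0115  1.1093 -0.0831]
dq [ 0.0011 -0.0014  0.0012 -0.0015  0.0005 -0.0006  0.0009]
effort [ 2.80000e-03 -5.96917e+01  1.60990e+00 -2.81490e+01  1.25000e-02
  6.50000e-03  0.00000e+00]
tool_pos [0.1602 0.6552 0.1997]
eef_rot [-3.758e-01 -3.119e+00  2.200e-03]
wrist_force [-0.4929 -0.2242 -0.6734]
ft_torque [0.0293 0.0115 0.0074]
gripper_width 0.0856
```

View pics/a_top.png

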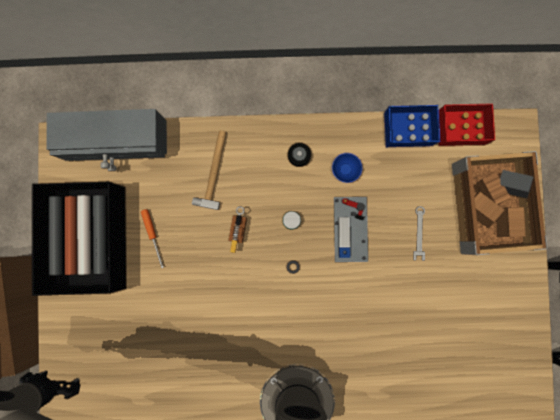

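View pics/a_side.png

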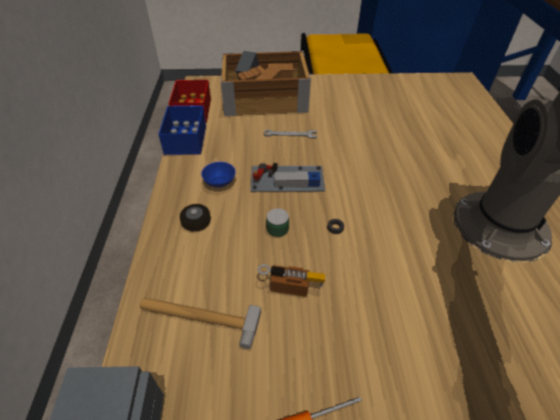

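View pics/a_wrist.png

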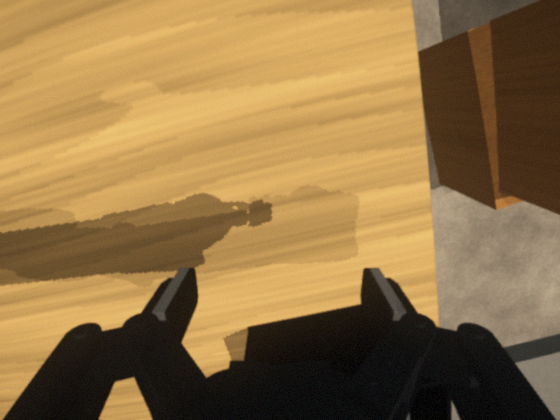

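The top view shows the spring/cradle at about (240,228): yellow end at (234,247), eye at (247,210). The brake unit is at (350,228), with the blue block at (345,252) and the red arm at (352,207). The side view shows the same things at (290,277) and (287,178). Next I'll get rough positions and bring the wrist camera over the spring.

```bash
python3 - <<'E'
from h import *
a=load("a"); t,s=a["top"],a["side"]
for n,u,v in [("yel",(234,247),(316,279)),("eye",(247,210),(264,270)),("blk",(244,216),(278,271)),("blue",(345,252),(314,179)),("post",(350,204),(264,171)),("tin",(292,220),(278,215))]:
    print(n,np.round(tri(t,[u],s,[v])[0],4),np.round(depthpt(t,[u])[0],3),np.round(depthpt(s,[v])[0],3))
st=robot.read_state()
print(cv2.Rodrigues(np.array(st["eef_rot"]))[0].round(3))
w=a["wrist"];R=cv2.Rodrigues(np.array(w["rvec"]))[0];c=-R.T@np.array(w["tvec"]).reshape(3)
T=cv2.Rodrigues(np.array(st["eef_rot"]))[0]
print("cam in tool",T.T@(c-st["tool_pos"]), "\n",(T.T@R.T).round(3), w["camera_matrix"])
for n in("side","top"):
    im=a[n]["image"]
    x,y=(200,190) if n=="top" else (230,150)
    cr=im[y:y+80,x:x+180] if n=="top" else im[y:y+150,x:x+120]
    cv2.imwrite(f"pics/a_{n}_z.png",cv2.resize(cr,None,fx=4,fy=4,interpolation=cv2.INTER_CUBIC)[:,:,::-1])
E
```

```text
yel [0.5097 0.187  0.0422 0.0011] [0.51  0.185 0.061] [0.511 0.197 0.057]
eye [0.6268 0.1442 0.0192 0.0054] [0.631 0.145 0.002] [ 0.624  0.13  -0.002]
blk [0.6007 0.1543 0.0301 0.0177] [ 0.612  0.156 -0.006] [0.593 0.176 0.06 ]
blue [ 0.4807 -0.1707  0.0179  0.0047] [ 0.483 -0.173 -0.002] [ 0.481 -0.154  0.033]
post [ 0.6302 -0.1904  0.0351  0.0152] [ 0.638 -0.192  0.026] [ 0.623 -0.215  0.013]
tin [ 0.5892 -0.0013  0.0493  0.0033] [ 0.591 -0.001  0.049] [ 0.588 -0.     0.05 ]
[[-0.971  0.238 -0.   ]
 [ 0.238  0.971 -0.001]
 [-0.    -0.001 -1.   ]]
cam in tool [ 0.08372793  0.00021611 -0.17395993] 
 [[-0.    -0.945 -0.326]
 [ 1.     0.    -0.001]
 [ 0.001 -0.326  0.945]] [[290.84458609   0.         278.8423008 ]
 [  0.         290.84458609 210.65202779]
 [  0.           0.           1.        ]]
```

View pics/a_top_z.png

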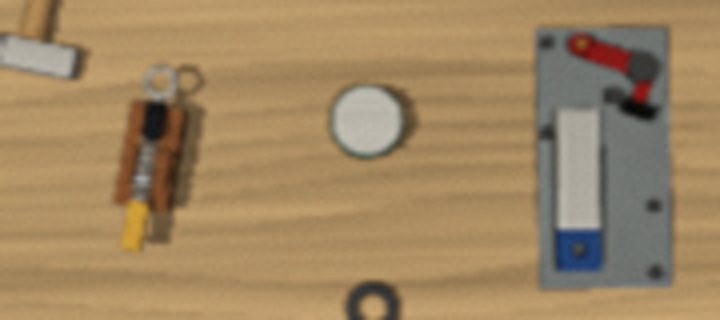

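View pics/a_side_z.png

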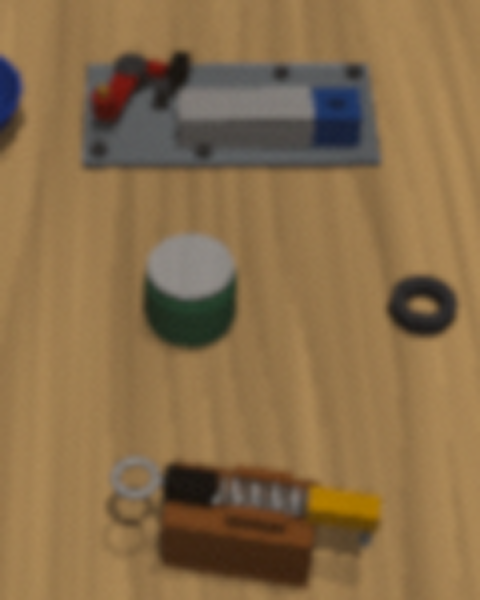

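apply_moves(steps=[[[-0.036, -0.027, 0], 0, 1], [[-0.036, -0.027, 0], 0, 1], [[-0.036, -0.027, 0], 0, 1], [[-0.036, -0.027, 0], 0, 1], [[-0.036, -0.027, 0], 0, 1], [[-0.036, -0.027, 0], 0, 1], [[-0.036, -0.027, 0], 0.05, 1], [[-0.036, -0.027, 0], 0.05, 1], [[-0.036, -0.027, 0], 0, 1], [[-0.036, -0.027, 0], 0, 1], [[-0.036, -0.027, 0], 0, 1], [[-0.036, -0.027, 0.01], 0, 1], [[-0.036, -0.027, 0.02], 0, 1], [[-0.036, -0.027, 0.02], 0, 1], [[0, 0, 0], 0, 1], [[0, 0, 0], 0, 1]])

```text
clock: 2.15
tool_pos: [0.5363, 0.1518, 0.1503]
eef_rot: [-0.531, -3.096, -0.0]
wrist_force: [-0.3, 0.7, -0.2]
gripper_width: 0.0856
```

```bash
python3 - <<'E'
from h import *
grab("b",("wrist",)); s=robot.read_state()
for k in("clock","q","tool_pos","eef_rot","wrist_force"): print(k,np.round(s[k],4))
E
```

```text
clock 2.2
q [-0.6127  0.3454  0.2787  1.9056 -0.1195  0.9064  0.9566]
tool_pos [0.5363 0.1526 0.1506]
eef_rot [-5.2900e-01 -3.0965e+00 -1.0000e-03]
wrist_force [1.0617 1.1194 0.1585]
```

View pics/b_wrist.png

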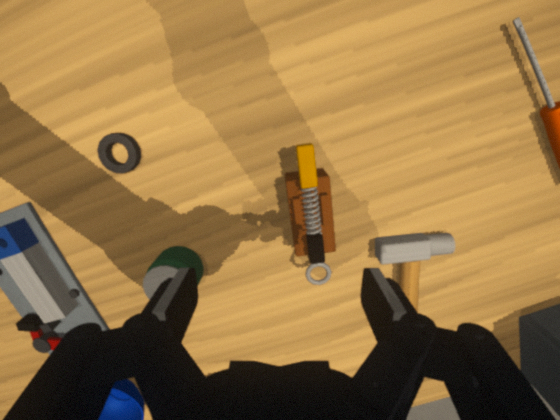

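The wrist view shows the spring from its yellow end (306,148) to the eye (318,273). I'll take a second viewpoint, closer and shifted, for triangulation.

apply_moves(steps=[[[0.03, -0.02, 0.01], 0, 1], [[0.03, -0.02, 0.02], 0, 1], [[0, -0.02, 0.01], 0, 1], [[0, 0, 0], 0, 1]])

```text
clock: 2.7
tool_pos: [0.4598, 0.1142, 0.1106]
eef_rot: [-0.532, -3.096, 0.0]
wrist_force: [0.0, 0.8, 0.5]
gripper_width: 0.0854
```

```bash
python3 - <<'E'
from h import *
grab("c",("wrist",))
for t in "bc":
    d=load(t)["wrist"]; im=d["image"]; hsv=cv2.cvtColor(im,cv2.COLOR_RGB2HSV)
    m=cv2.inRange(hsv,(20,170,140),(32,255,255))
    n,l,st,ce=cv2.connectedComponentsWithStats(m)
    for i in range(1,n):
        if st[i,4]>150: 
            c=cv2.findContours((l==i).astype(np.uint8),0,1)[0][0]
            print(t,st[i],cv2.boxPoints(cv2.minAreaRect(c)).round(1).tolist())
E
```

```text
b [297 144  20  45 705] [[296.0, 145.60000610351562], [312.8999938964844, 143.6999969482422], [317.6000061035156, 186.39999389648438], [300.70001220703125, 188.3000030517578]]
c [372 222  18  44 726] [[372.0, 222.0], [389.0, 222.0], [389.0, 265.0], [372.0, 265.0]]
```

View pics/c_wrist.png

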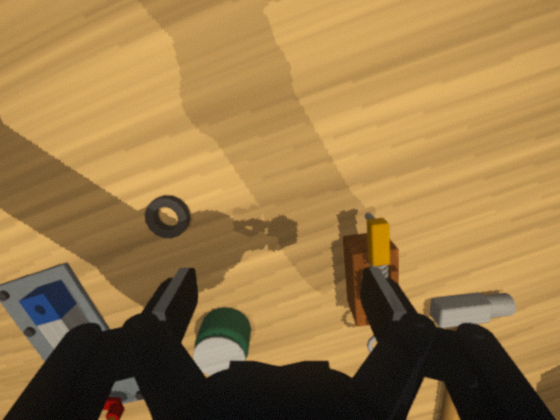

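```bash
python3 - <<'E'
from h import *
b=load("b")["wrist"]["image"][130:300,260:360]; c=load("c")["wrist"]["image"][200:340,320:440]
b=cv2.resize(b,None,fx=3.5,fy=3.5,interpolation=cv2.INTER_CUBIC);c=cv2.resize(c,None,fx=3.5,fy=3.5,interpolation=cv2.INTER_CUBIC)
o=np.zeros((600,780,3),np.uint8);o[:b.shape[0],:b.shape[1]]=b;o[:c.shape[0],355:355+c.shape[1]]=c
cv2.imwrite("pics/bc.png",o[:,:,::-1])
E
```

```text
(no output)
```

View pics/bc.png

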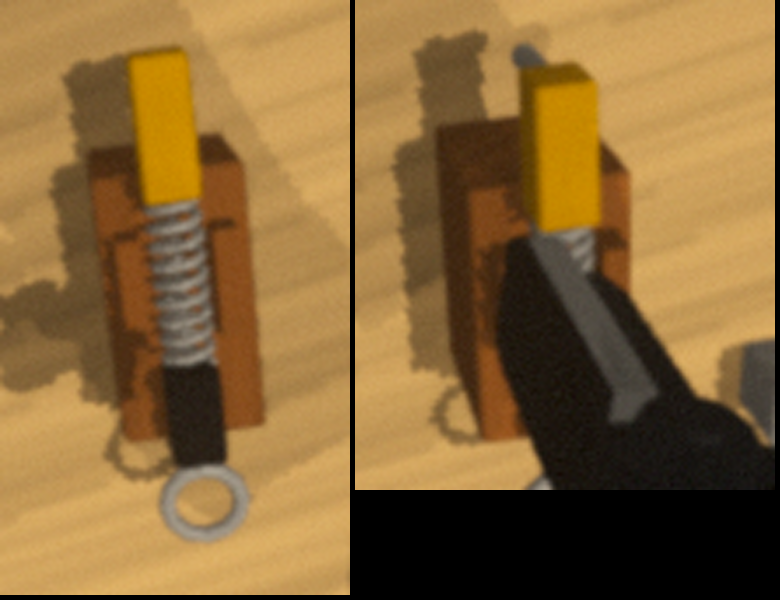

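```bash
python3 - <<'E'
from h import *
b=load("b")["wrist"];c=load("c")["wrist"]
zb=lambda p:np.array(p,float)/3.5+[260,130]-.35
zc=lambda p:(np.array(p,float)-[355,0])/3.5+[320,200]-.35
pb=[(132,60),(188,52),(143,205),(200,200)]
pc=[(536,85),(596,82),(537,232),(599,230)]
T=tri(b,zb(pb),c,zc(pc)); print(T.round(4))
P=onz(b,zb(pb),.061); print("onz b",P.round(4)); print("onz c",onz(c,zc(pc),.061).round(4))
# eye ring: outer contour ellipse center in b
e=onz(b,zb([(205,503)]),.053+.0025)[0]; print("eye",e)
# depth check
print(depthpt(b,zb([(165,120),(195,400)])).round(4), depthpt(c,zc([(570,150)])).round(4))
m0=P[:2].mean(0);m1=P[2:].mean(0);print("mid front/back",m0,m1,np.degrees(np.arctan2(*(m1-m0)[1::-1])),np.linalg.norm(m1-m0))
d=e-m0; print("ang via eye",np.degrees(np.arctan2(d[1],d[0])),np.linalg.norm(d[:2]))
E
```

```text
[[4.921e-01 1.855e-01 5.760e-02 4.000e-04]
 [4.948e-01 1.992e-01 6.020e-02 4.000e-04]
 [5.288e-01 1.760e-01 6.160e-02 0.000e+00]
 [5.320e-01 1.905e-01 6.400e-02 3.000e-04]]
onz b [[0.4918 0.1852 0.061 ]
 [0.4946 0.1993 0.061 ]
 [0.529  0.176  0.061 ]
 [0.5327 0.1907 0.061 ]]
onz c [[0.4904 0.185  0.061 ]
 [0.4945 0.1988 0.061 ]
 [0.5293 0.176  0.061 ]
 [0.5341 0.191  0.061 ]]
eye [0.62516847 0.16476861 0.0555    ]
[[0.509  0.1884 0.0623]
 [0.5879 0.1722 0.0621]] [[0.5093 0.1887 0.0619]]
mid front/back [0.49319649 0.19225942 0.061     ] [0.53087173 0.18334487 0.061     ] -13.31224602135506 0.038715542074557144
ang via eye -11.766894497931126 0.13480486168612604
```

Yellow top faces triangulate to z≈0.061 (as it must be) and the lengths agree: 134.8 mm front-to-eye against 136. So the leg axis is at about (0.499, 0.191) with heading -12°. Moving over the yellow plug.

```bash
cat >> h.py <<'E'
def delta(target,yaw=None):
    s=robot.read_state();R=cv2.Rodrigues(np.array(s["eef_rot"],float))[0]
    d=R.T@(np.array(target)-s["tool_pos"]); y=np.degrees(np.arctan2(R[1,0],R[0,0]))
    print("clock",round(float(s["clock"]),2),"pos",np.round(s["tool_pos"],4),"yaw",round(y,2),"w",round(float(s["gripper_width"]),4),"F",np.round(s["wrist_force"],1))
    r=0 if yaw is None else -np.radians((yaw-y+180)%360-180)
    print("tool delta",d.round(4),"roll",round(float(r),4),"len",np.linalg.norm(d).round(4))
E
python3 - <<'E'
from h import *
delta([.5138,.1879,.047],168)
E
```

```text
clock 2.75 pos [0.4611 0.1152 0.1111] yaw 160.51 w 0.0855 F [-0.5 -0.2  0.5]
tool delta [-0.0254  0.0861  0.0643] roll -0.1307 len 0.1104
```

apply_moves(steps=[[[-0.008, 0.029, 0], 0, 1], [[-0.008, 0.029, 0], 0, 1], [[-0.009, 0.029, 0.01], 0, 1], [[0, 0, 0], -0.065, 1], [[0, 0, 0], -0.065, 0.6], [[0, 0, 0], 0, 0.6], [[0, 0, 0], 0, 0.6]])

```text
clock: 3.62
tool_pos: [0.5134, 0.1891, 0.1009]
eef_rot: [0.331, 3.123, 0.001]
wrist_force: [-0.1, -1.2, 0.6]
gripper_width: 0.068
```

```bash
python3 - <<'E'
from h import *
grab("d",("wrist",))
delta([.5138,.1879,.047],168)
robot.get_image("wrist")
delta([.5138,.1879,.047],168)
E
```

```text
clock 3.67 pos [0.5132 0.1889 0.1008] yaw 167.92 w 0.0685 F [ 0.  -0.3  0.4]
tool delta [-0.0007 -0.0009  0.0538] roll -0.0013 len 0.0538
clock 3.73 pos [0.513  0.1888 0.1007] yaw 167.93 w 0.0686 F [-0.1 -0.8  0. ]
tool delta [-0.0009 -0.0007  0.0537] roll -0.0012 len 0.0537
```

View pics/d_wrist.png

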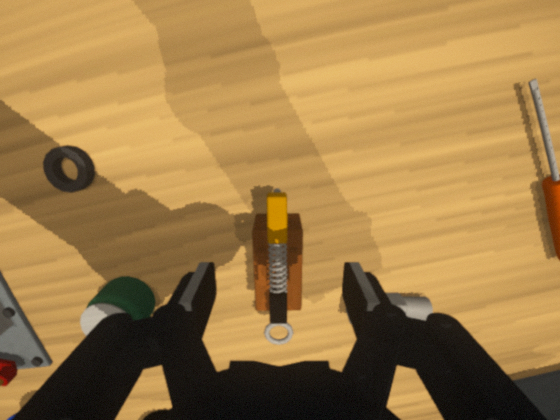

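The spring is centred between the fingers (column 278) and aligned. Descending to grip.

apply_moves(newtons=60, steps=[[[-0.0008, -0.0007, 0.018], 0, 0.6], [[0, 0, 0.018], 0, 0.6], [[0, 0, 0.0175], 0, 0.6], [[0, 0, 0], 0, 0.6], [[0, 0, 0], 0, -1], [[0, 0, 0], 0, -1], [[0, 0, 0], 0, -1], [[0, 0, 0], 0, -1], [[0, 0, 0], 0, -1], [[0, 0, 0], 0, -1]])

```text
clock: 4.97
tool_pos: [0.5132, 0.1877, 0.047]
eef_rot: [-0.329, -3.124, -0.0]
wrist_force: [0.0, 0.4, -0.2]
gripper_width: 0.0001
```

```bash
python3 - <<'E'
from h import *
grab("e",("wrist",))
delta([.5138,.1879,.047],168)
E
```

```text
clock 5.03 pos [0.5133 0.1876 0.047 ] yaw 167.98 w -0.0002 F [-0.2 -0.5  0.9]
tool delta [-0.0005  0.0004 -0.    ] roll -0.0004 len 0.0006
```

View pics/e_wrist.png

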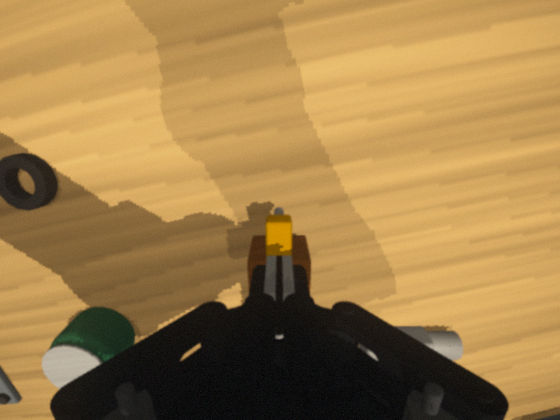

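The fingers shut to zero and missed the plug. They appear at (280,270), just beyond and above the yellow plug at (279,235). I'll find out why before going on.

```bash
python3 - <<'E'
from h import *
d=load("e")["wrist"]; s=robot.read_state()
R=cv2.Rodrigues(np.array(s["eef_rot"],float))[0];p=np.array(s["tool_pos"])
for k in (0,-.019,-.04): print(k,proj(d,p+R@[0,0,k]))
print("leg origin etc", proj(d,[[.4932,.1923,.061],[.5309,.1833,.061],[.625,.165,.0555]]))
Rc=cv2.Rodrigues(np.array(d["rvec"]))[0];c=-Rc.T@np.array(d["tvec"]).reshape(3)
print("cam in tool",R.T@(c-p))
for uv in [(279,235),(270,275),(288,275),(279,225),(270,290)]: print(uv,depthpt(d,[uv]).round(4),d["depth"][uv[1],uv[0]])
im=d["image"][190:350,200:360];cv2.imwrite("pics/e_z.png",cv2.resize(im,None,fx=3.6,fy=3.6,interpolation=cv2.INTER_CUBIC)[:,:,::-1])
grab("e2",("top","side"))
x=load("e2")
for n,(u,v) in {"top":(200,190),"side":(220,210)}.items():
    cv2.imwrite(f"pics/e2_{n}_z.png",cv2.resize(x[n]["image"][v:v+110,u:u+140],None,fx=5,fy=5,interpolation=cv2.INTER_CUBIC)[:,:,::-1])
E
```

```text
0 [[278.69467208 244.39085919]]
-0.019 [[278.65273716 258.20532253]]
-0.04 [[278.59520633 277.1632829 ]]
leg origin etc [[279.27742254 223.11342126]
 [277.77002234 279.76626329]
 [280.19635772 382.08373184]]
cam in tool [ 0.08369611  0.00026525 -0.17410941]
(279, 235) [[0.5002 0.1906 0.062 ]] 0.1732944
(270, 275) [[0.5019 0.186  0.1024]] 0.13603118
(288, 275) [[0.5038 0.1942 0.1022]] 0.1362759
(279, 225) [[0.4943 0.1919 0.061 ]] 0.17234223
(270, 290) [[0.5025 0.1862 0.1137]] 0.125537
```

View pics/e_z.png

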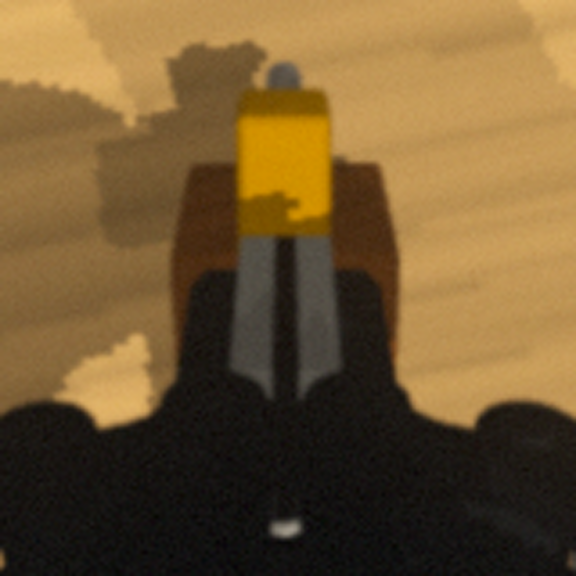

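View pics/e2_side_z.png

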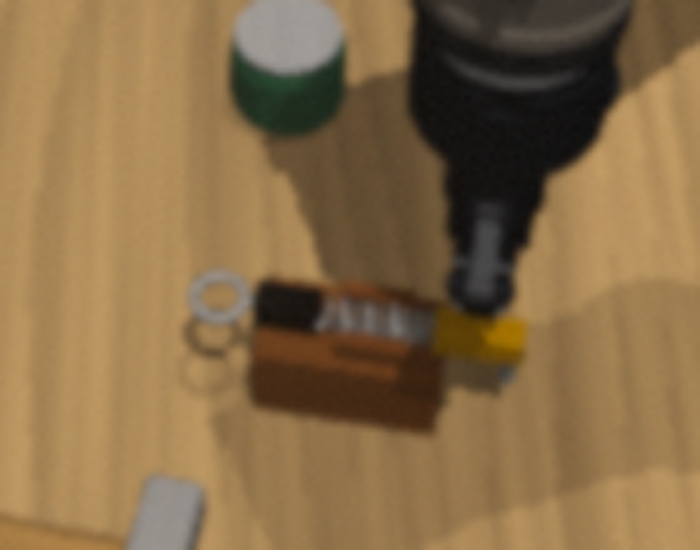

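View pics/e2_top_z.png

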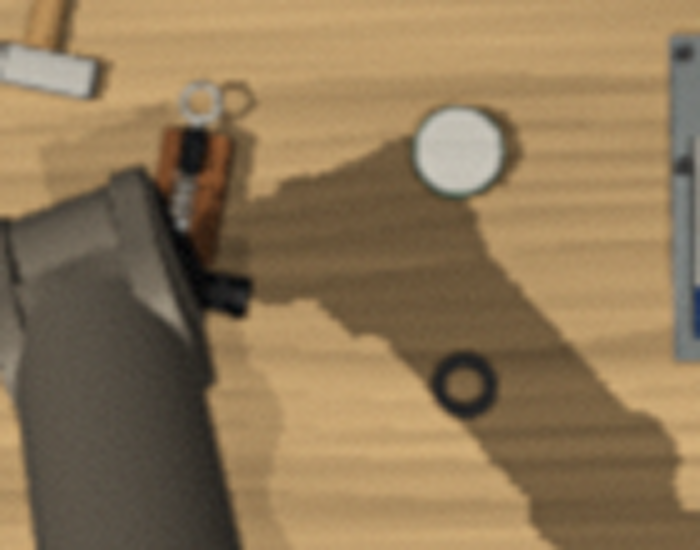

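```bash
python3 - <<'E'
from h import *
d=load("e")["wrist"]; s=robot.read_state()
R=cv2.Rodrigues(np.array(s["eef_rot"],float))[0];p=np.array(s["tool_pos"])
for x in(0,.011):
  for k in (0,-.01,-.014,-.019,-.03,-.04): print(x,k,proj(d,p+R@[x,0,k]).round(1))
dd=d["depth"]
for r in range(225,300,4): print(r, depthpt(d,[(270,r)]).round(4)[0],depthpt(d,[(279,r)]).round(4)[0],depthpt(d,[(288,r)]).round(4)[0], (R.T@(depthpt(d,[(270,r)])[0]-p)).round(4))
E
```

```text
0 0 [[278.7 244.4]]
0 -0.01 [[278.7 251.3]]
0 -0.014 [[278.7 254.3]]
0 -0.019 [[278.6 258.2]]
0 -0.03 [[278.6 267.5]]
0 -0.04 [[278.6 277.1]]
0.011 0 [[278.7 229. ]]
0.011 -0.01 [[278.7 235.2]]
0.011 -0.014 [[278.6 237.9]]
0.011 -0.019 [[278.6 241.5]]
0.011 -0.03 [[278.6 250. ]]
0.011 -0.04 [[278.6 258.7]]
225 [0.493  0.1868 0.0617] [0.4943 0.1919 0.061 ] [0.4951 0.1972 0.0619] [ 0.0197 -0.0051 -0.0147]
229 [0.4955 0.1862 0.0616] [0.4962 0.1915 0.0626] [0.4976 0.1966 0.0618] [ 0.0171 -0.0051 -0.0146]
233 [0.4983 0.1855 0.0609] [0.4992 0.1909 0.0615] [0.5001 0.1961 0.0619] [ 0.0142 -0.0052 -0.0139]
237 [0.5003 0.1851 0.0623] [0.5014 0.1904 0.0623] [0.5028 0.1956 0.0617] [ 0.0122 -0.0052 -0.0153]
241 [0.5034 0.1844 0.0611] [0.5041 0.1898 0.062 ] [0.5053 0.1951 0.0617] [ 0.009  -0.0052 -0.0141]
245 [0.5055 0.184  0.0621] [0.5072 0.1892 0.0609] [0.508  0.1945 0.0615] [ 0.0068 -0.0052 -0.0151]
249 [0.5081 0.1834 0.0621] [0.5092 0.1887 0.0622] [0.5104 0.194  0.062 ] [ 0.0041 -0.0052 -0.0151]
253 [0.511  0.1827 0.0615] [0.5122 0.1881 0.0614] [0.5129 0.1935 0.0624] [ 0.0011 -0.0053 -0.0145]

[... 385 characters left out ...]
1 -0.0503]
273 [0.5017 0.186  0.101 ] [0.5024 0.1902 0.1013] [0.4315 0.2053 0.2211] [ 0.011 -0.004 -0.054]
277 [0.5019 0.186  0.1042] [0.5024 0.1902 0.1048] [0.5033 0.1942 0.1047] [ 0.0108 -0.0039 -0.0572]
281 [0.5023 0.186  0.1069] [0.5031 0.19   0.107 ] [0.5038 0.1941 0.1072] [ 0.0104 -0.0039 -0.0599]
285 [0.5015 0.1863 0.1113] [0.5023 0.1902 0.1114] [0.5036 0.194  0.1107] [ 0.0112 -0.0037 -0.0644]
289 [0.5017 0.1864 0.1142] [0.5033 0.19   0.113 ] [0.5039 0.1939 0.1134] [ 0.0111 -0.0036 -0.0672]
293 [0.5025 0.1862 0.1159] [0.5039 0.1899 0.1151] [0.5042 0.1937 0.1157] [ 0.0102 -0.0036 -0.0689]
297 [0.5012 0.1867 0.1206] [0.5052 0.1896 0.116 ] [0.5025 0.1939 0.1209] [ 0.0116 -0.0035 -0.0736]
```

```bash
python3 - <<'E'
from h import *
x=load("e2")["side"]
for z in (.047,.061,.07,.083,.09): print(z,(proj(x,[.5133,.1876,z])-[220,210])*5)
for r in (295,300,304,308,312): print(r, depthpt(x,[(220+482/5,210+r/5)]).round(4))
s=robot.read_state();print(s)
E
```

```text
0.047 [[471.667404  340.0531612]]
0.061 [[474.07342292 321.87060763]]
0.07 [[475.65151335 309.94278106]]
0.083 [[477.97569274 292.37280555]]
0.09 [[479.24962815 282.74082967]]
295 [[0.5238 0.2464 0.1653]]
300 [[0.5242 0.2497 0.1669]]
304 [[0.5137 0.2008 0.0935]]
308 [[0.5131 0.1991 0.0881]]
312 [[0.5131 0.2003 0.087 ]]
{'clock': 5.125, 'q': array([-0.62285458,  0.47378867,  0.20014871,  2.00044751, -0.14467764,
        0.68065876,  1.02949746]), 'dq': array([-0.00054958, -0.00030952,  0.00027154,  0.00056573, -0.00166499,
        0.00036647, -0.00041725]), 'effort': array([-2.28759076e-03, -4.98164678e+01,  3.84317636e+00, -1.95785612e+01,
        8.90904455e-03,  1.68246625e-03, -5.97774169e-05]), 'tool_pos': array([0.51326259, 0.18764205, 0.04698961]), 'eef_rot': array([-3.28930645e-01, -3.12428805e+00,  3.23011228e-06]), 'wrist_force': array([ 0.51639264,  0.52888871, -0.18705819]), 'ft_torque': array([-0.01054934,  0.03984667,  0.02659277]), 'gripper_width': 0.0004212325907174796}
```

Depth in both the wrist and side views puts the shut tips at z≈0.083–0.087, while the reported TCP is 0.047. So the real fingertips are about 36 mm behind the reported TCP (x and y agree). I'll carry this offset on, open, go 36 mm lower, and verify by camera.

apply_moves(newtons=60, steps=[[[0, 0, 0], 0, 0.5], [[0, 0, 0], 0, 0.5], [[0, 0, 0], 0, 0.5], [[0, 0, 0], 0, 0.5], [[0, 0, 0.012], 0, 0.5], [[0, 0, 0.012], 0, 0.5], [[0, 0, 0.012], 0, 0.5], [[0, 0, 0], 0, 0.5]])

```text
clock: 6.12
tool_pos: [0.5122, 0.1871, 0.0095]
eef_rot: [-0.329, -3.122, 0.002]
wrist_force: [0.1, -0.1, -0.0]
gripper_width: 0.0641
```

```bash
python3 - <<'E'
from h import *
x=grab("f",("wrist","side"))
delta([.5138,.1879,.011],168)
im=x["side"]["image"][210:320,220:360];cv2.imwrite("pics/f_side_z.png",cv2.resize(im,None,fx=5,fy=5,interpolation=cv2.INTER_CUBIC)[:,:,::-1])
E
```

```text
clock 6.22 pos [0.5132 0.1875 0.0107] yaw 167.97 w 0.0639 F [ 0.7 -0.4 -0.1]
tool delta [-0.0005  0.0005 -0.0003] roll -0.0005 len 0.0007
```

View pics/f_wrist.png

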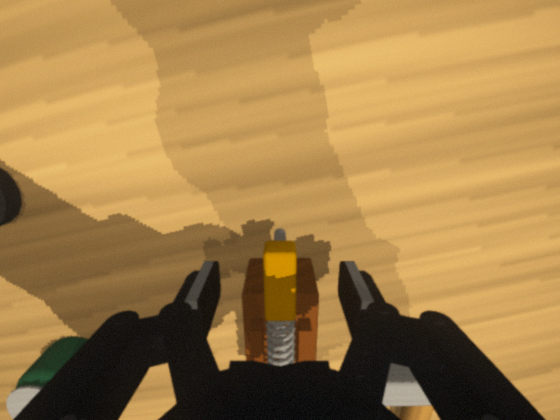

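View pics/f_side_z.png

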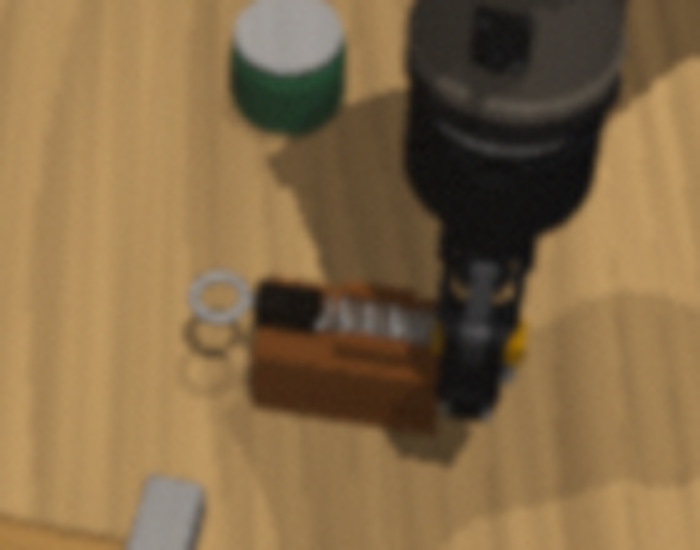

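The jaws now flank the yellow plug (fingers at (205,285) and (355,285), plug at (280,280)). Closing.

apply_moves(newtons=60, steps=[[[0, 0, 0], 0, -1], [[0, 0, 0], 0, -1], [[0, 0, 0], 0, -1], [[0, 0, 0], 0, -1], [[0, 0, 0], 0, -1], [[0, 0, 0], 0, -1]])

```text
clock: 6.98
tool_pos: [0.5134, 0.1878, 0.0114]
eef_rot: [0.329, 3.124, 0.001]
wrist_force: [-1.4, -0.9, 5.4]
gripper_width: 0.0148
```

```bash
python3 - <<'E'
from h import *
x=grab("g",("wrist",))
delta([.5138,.1879,.011],168)
d=x["wrist"]; s=robot.read_state()
R=cv2.Rodrigues(np.array(s["eef_rot"],float))[0];p=np.array(s["tool_pos"])
for r in range(240,330,5):print(r,[ (R.T@(depthpt(d,[(c,r)])[0]-p)).round(4).tolist() for c in(262,297)])
E
```

```text
clock 7.03 pos [0.5135 0.1878 0.0114] yaw 167.97 w 0.0147 F [-1.8 -0.3  5.7]
tool delta [-0.0003  0.0002  0.0004] roll -0.0004 len 0.0006
240 [[-0.0015, -0.0116, 0.0102], [-0.002, 0.0128, 0.0113]]
245 [[-0.0058, -0.0118, 0.0111], [-0.0052, 0.0128, 0.0099]]
250 [[0.0202, -0.008, -0.0482], [-0.0092, 0.0129, 0.0101]]
255 [[0.0172, -0.0081, -0.0475], [0.0106, 0.0098, -0.035]]
260 [[0.0149, -0.008, -0.0485], [0.0107, 0.0095, -0.0407]]
265 [[0.0101, -0.0083, -0.0448], [0.0109, 0.0092, -0.0462]]
270 [[0.0102, -0.0081, -0.0498], [0.011, 0.0089, -0.0513]]
275 [[0.0105, -0.0078, -0.0549], [0.0105, 0.0087, -0.0549]]
280 [[0.0102, -0.0076, -0.0588], [0.011, 0.0084, -0.0599]]
285 [[0.011, -0.0073, -0.064], [0.0108, 0.0082, -0.0637]]
290 [[0.0078, -0.0074, -0.0631], [0.0112, 0.0079, -0.068]]
295 [[0.0063, -0.0073, -0.0647], [0.0093, 0.0079, -0.069]]
300 [[0.004, -0.0073, -0.0653], [0.0066, 0.008, -0.0688]]
305 [[0.0014, -0.0074, -0.0654], [0.0036, 0.0081, -0.0683]]
310 [[0.0003, -0.0073, -0.0674], [0.002, 0.008, -0.0696]]
315 [[-0.0019, -0.0073, -0.0681], [-0.0015, 0.0082, -0.0685]]
320 [[-0.0047, -0.0074, -0.068], [-0.0041, 0.0082, -0.0687]]
325 [[-0.007, -0.0074, -0.0685], [-0.0067, 0.0083, -0.0689]]
```

View pics/g_wrist.png

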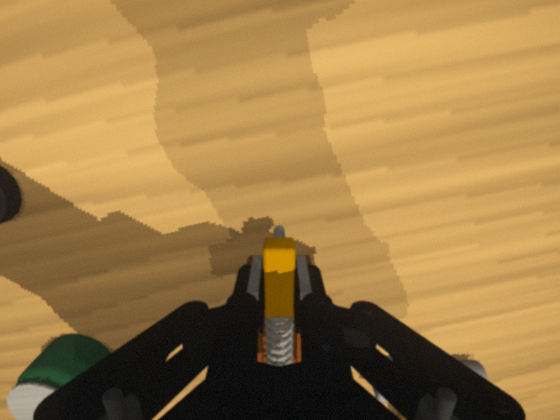

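Gripped: width 14.7 mm on a 16 mm plug, tips about 2 mm above the plug's underside. Lifting and checking.

apply_moves(steps=[[[0, 0, -0.005], 0, -1], [[0, 0, -0.01], 0, -1], [[0, 0, -0.015], 0, -1], [[0, 0, -0.02], 0, -1], [[0, 0, -0.02], 0, -1], [[0, 0, -0.02], 0, -1], [[0, 0, 0], 0, -1]])

```text
clock: 7.9
tool_pos: [0.5147, 0.1882, 0.1031]
eef_rot: [0.329, 3.121, 0.004]
wrist_force: [1.0, -0.4, -2.0]
gripper_width: 0.0147
```

```bash
python3 - <<'E'
from h import *
x=grab("i",("wrist","side"))
delta([.53,-.02,.1],180)
im=x["side"]["image"][170:300,220:360];cv2.imwrite("pics/i_side_z.png",cv2.resize(im,None,fx=4.5,fy=4.5,interpolation=cv2.INTER_CUBIC)[:,:,::-1])
E
```

```text
clock 8.0 pos [0.5131 0.1876 0.1011] yaw 167.98 w 0.0146 F [-0.7 -0.4 -2.5]
tool delta [-0.0598 -0.1996  0.001 ] roll -0.2097 len 0.2083
```

View pics/i_wrist.png

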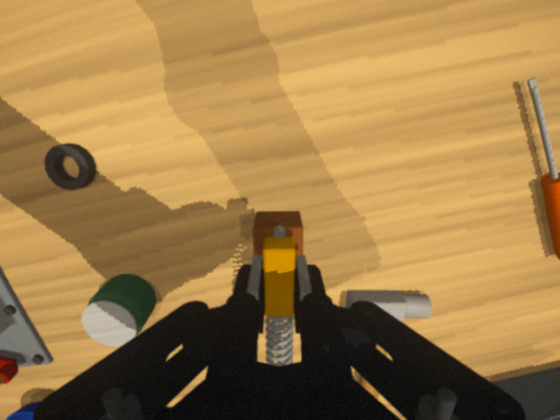

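View pics/i_side_z.png

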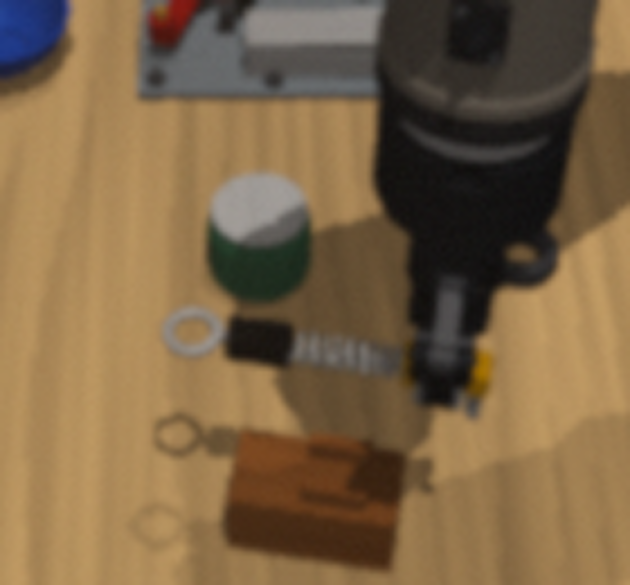

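The spring lifted level and did not slip in the grip: the yellow end is still at (278,240). Next, two wrist views of the brake unit, offset sideways.

apply_moves(steps=[[[0, 0, 0], -0.07, -1], [[0, 0, 0], -0.07, -1], [[0, 0, 0], -0.07, -1], [[-0.003, -0.03, 0], 0, -1], [[-0.003, -0.045, 0], 0, -1], [[-0.003, -0.045, 0], 0, -1], [[-0.004, -0.045, 0], 0, -1], [[-0.004, -0.03, 0], 0, -1], [[0, 0, 0], 0, -1], [[0, 0, 0], 0, -1]])

```text
clock: 9.25
tool_pos: [0.5297, -0.0066, 0.1002]
eef_rot: [0.001, -3.14, -0.001]
wrist_force: [0.1, 0.5, -2.6]
gripper_width: 0.0146
```

```bash
python3 - <<'E'
from h import *
grab("j",("wrist",))
delta([.53,-.10,.1],180)
E
```

```text
clock 9.3 pos [ 0.5298 -0.0061  0.1004] yaw -179.9 w 0.0144 F [ 0.2 -1.4 -1. ]
tool delta [-0.     -0.0939  0.0003] roll 0.0018 len 0.0939
```

View pics/j_wrist.png

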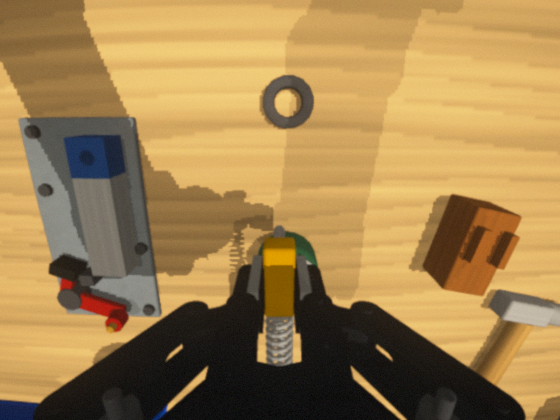

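The hole is at (87,157) and the post at (112,327). Taking a second viewpoint.

apply_moves(steps=[[[-0.025, -0.02, 0], 0, -1], [[-0.025, -0.025, 0], 0, -1], [[0, 0, 0], 0, -1], [[0, 0, 0], 0, -1]])

```text
clock: 9.8
tool_pos: [0.5797, -0.0508, 0.1004]
eef_rot: [0.003, -3.14, -0.001]
wrist_force: [0.2, -0.3, -1.5]
gripper_width: 0.0146
```

```bash
python3 - <<'E'
from h import *
k=grab("k",("wrist",))["wrist"]; j=load("j")["wrist"]
delta([.53,-.10,.1],180)
# predicted places for crops
o=np.zeros((600,800,3),np.uint8)
H=onz(j,[(87,157)],.036)[0];P=onz(j,[(112,327)],.05)[0];print(H,P)
for i,d in enumerate((j,k)):
  for q,X in enumerate((H,P)):
    u,v=np.round(proj(d,X)[0]).astype(int); print("jk"[i],"HP"[q],u,v)
    cr=d["image"][v-25:v+25,u-33:u+33]; o[q*300:q*300+300,i*400:i*400+396]=cv2.resize(cr,(396,300),interpolation=cv2.INTER_CUBIC)
cv2.imwrite("pics/jk.png",o[:,:,::-1])
E
```

```text
clock 9.85 pos [ 0.5795 -0.0506  0.1005] yaw -179.87 w 0.0148 F [-0.4  1.  -1.5]
tool delta [ 0.0496 -0.0493  0.0005] roll 0.0022 len 0.0699
[ 0.4809352  -0.16707483  0.036     ] [ 0.64375144 -0.16963702  0.05      ]
j H 87 157
j P 112 327
k H 129 92
k P 148 284
```

View pics/jk.png

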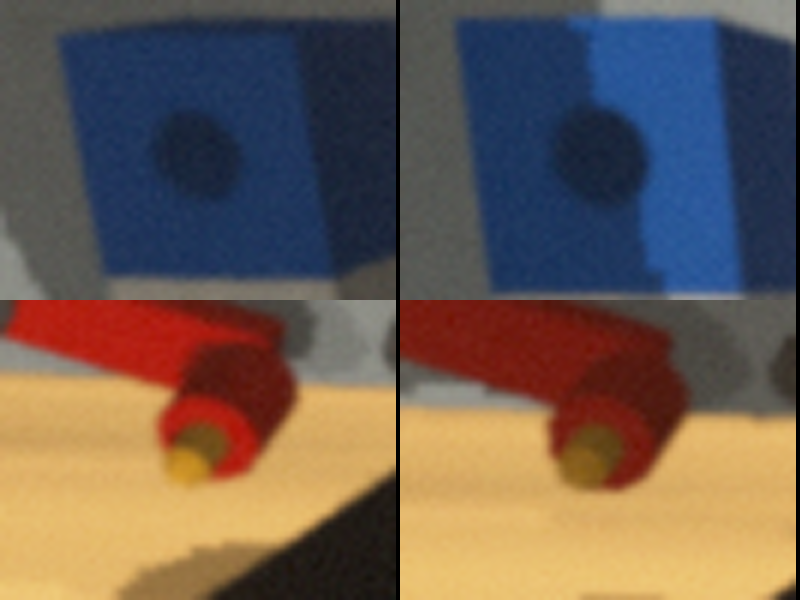

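View pics/k_wrist.png

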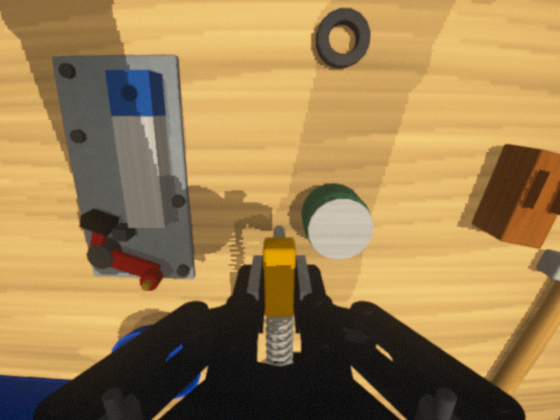

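```bash
python3 - <<'E'
from h import *
j=load("j")["wrist"];k=load("k")["wrist"]
f=lambda p,u,v: np.array(p,float)/6+[u-33,v-25]-.42
def T(n,pj,pk,oj,ok,z):
    a=f(pj,*oj);b=f(pk,*ok); print(n,tri(j,[a],k,[b])[0].round(4),"j@z",onz(j,[a],z)[0].round(4),"k@z",onz(k,[b],z)[0].round(4)); 
Hj,Hk,Pj,Pk=(87,157),(129,92),(112,327),(148,284)
T("hole",(196,154),(199,156),Hj,Hk,.036)
T("cFL",(59,35),(57,17),Hj,Hk,.036)
T("cFR",(295,35),(317,17),Hj,Hk,.036)
T("cBL",(105,275),(92,290),Hj,Hk,.036)
T("cBR",(331,275),(343,290),Hj,Hk,.036)
T("post",(187,168),(187,169),Pj,Pk,.05)
T("shoulder",(207,140),(210,140),Pj,Pk,.0415)
print("pivot",onz(j,[(68,298)],.028),onz(k,[(103,256)],.028))
# ledge far corners
print("ledge far",onz(j,[(94,277),(131,274)],.036),onz(k,[(129,227),(167,227)],.036))
E
```

```text
hole [ 4.813e-01 -1.680e-01  3.550e-02  2.000e-04] j@z [ 0.4811 -0.1678  0.036 ] k@z [ 0.4814 -0.1677  0.036 ]
cFL [ 0.4644 -0.1831  0.0377  0.    ] j@z [ 0.4645 -0.1843  0.036 ] k@z [ 0.4642 -0.184   0.036 ]
cFR [ 4.651e-01 -1.496e-01  3.710e-02  2.000e-04] j@z [ 0.4652 -0.1504  0.036 ] k@z [ 0.465 -0.15   0.036]
cBL [ 0.4978 -0.1838  0.0378  0.    ] j@z [ 0.4982 -0.1851  0.036 ] k@z [ 0.4978 -0.1848  0.036 ]
cBR [ 4.982e-01 -1.501e-01  3.770e-02  4.000e-04] j@z [ 0.4985 -0.1513  0.036 ] k@z [ 0.4984 -0.1507  0.036 ]
post [ 6.463e-01 -1.717e-01  5.100e-02  4.000e-04] j@z [ 0.647  -0.1726  0.05  ] k@z [ 0.6471 -0.1721  0.05  ]
shoulder [ 0.6424 -0.1686  0.0489  0.0007] j@z [ 0.6485 -0.1741  0.0415] k@z [ 0.6474 -0.1722  0.0415]
pivot [[ 0.62716888 -0.22585521  0.028     ]] [[ 0.62777964 -0.2211927   0.028     ]]
ledge far [[ 0.59624128 -0.18547754  0.036     ]
 [ 0.59227903 -0.14776798  0.036     ]] [[ 0.59401058 -0.18535012  0.036     ]
 [ 0.59384644 -0.15055558  0.036     ]]
```

The hole is at (0.4812, −0.1677) and triangulates to z 0.0355 (expected 0.036). The post is at (0.647, −0.172), z 0.051 (expected 0.050). They are 166 mm apart, so the arm stands swung out, within range. Now moving the leg to above the hole.

```bash
python3 - <<'E'
from h import *
delta([.4959,-.1681,.055],178.5)
d=load("k")["wrist"];s=robot.read_state()
R=cv2.Rodrigues(np.array(s["eef_rot"],float))[0];p=np.array(s["tool_pos"])
for q in([.0147,0,-.010],[.0182,0,-.013],[.0207,0,-.05],[.0207,.008,-.05],[.0207,-.008,-.05]): print(q,proj(d,p+R@q).round(1))
im=d["image"][215:275,240:320];cv2.imwrite("pics/k_z.png",cv2.resize(im,None,fx=9,fy=9,interpolation=cv2.INTER_CUBIC)[:,:,::-1])
E
```

```text
clock 9.85 pos [ 0.5795 -0.0506  0.1005] yaw -179.87 w 0.0148 F [-0.4  1.  -1.5]
tool delta [ 0.0838 -0.1173  0.0455] roll 0.0284 len 0.1512
[0.0147, 0, -0.01] [[279.1 229.5]]
[0.0182, 0, -0.013] [[279.1 226. ]]
[0.0207, 0, -0.05] [[279.  250.5]]
[0.0207, 0.008, -0.05] [[295.9 250.5]]
[0.0207, -0.008, -0.05] [[262.1 250.5]]
```

View pics/k_z.png

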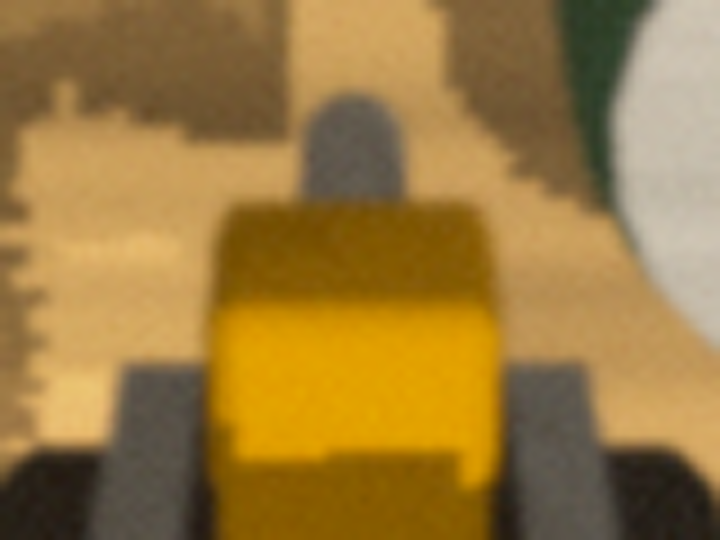

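The leg in the hand is within 1 px of the prediction: tip row 225.5 against 226, column 279.3 against 279.1.

apply_moves(steps=[[[0.012, -0.018, 0], 0.014, -1], [[0.024, -0.033, 0], 0.014, -1], [[0.024, -0.033, 0.005], 0, -1], [[0.0168, -0.0253, 0.01], 0, -1], [[0.004, -0.008, 0.015], 0, -1], [[0, 0, 0.015], 0, -1], [[0, 0, 0], 0, -1], [[0, 0, 0], 0, -1]])

```text
clock: 10.85
tool_pos: [0.498, -0.167, 0.0559]
eef_rot: [0.041, 3.141, 0.0]
wrist_force: [-0.0, -0.2, -1.0]
gripper_width: 0.015
```

```bash
python3 - <<'E'
from h import *
d=grab("l",("wrist",))["wrist"]
delta([.4962,-.1681,.055],178.5)
u,v=proj(d,[.4812,-.1677,.036])[0];print("hole px",u,v)
im=d["image"][190:270,225:330];cv2.imwrite("pics/l_z.png",cv2.resize(im,None,fx=7,fy=7,interpolation=cv2.INTER_CUBIC)[:,:,::-1])
E
```

```text
clock 10.9 pos [ 0.4981 -0.1672  0.0562] yaw 178.5 w 0.0143 F [ 0.5 -0.1 -2.3]
tool delta [ 0.0019 -0.0009  0.0012] roll -0.0 len 0.0024
hole px 277.2510547788459 210.51528449898512
```

View pics/l_z.png

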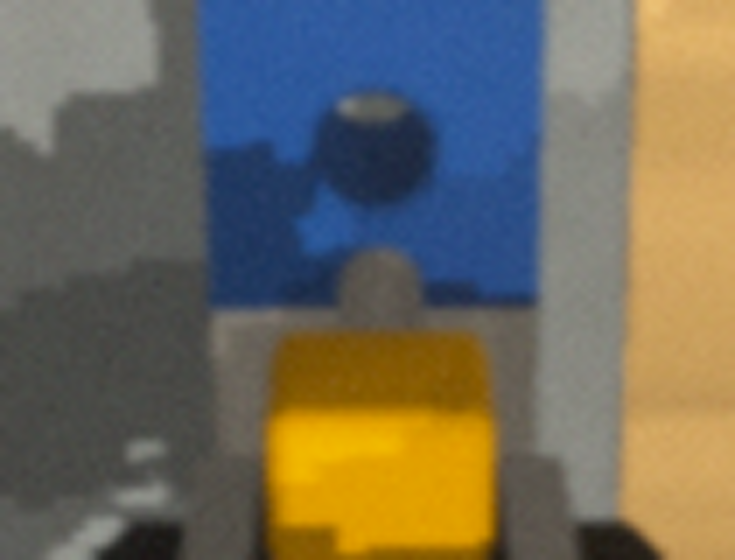

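apply_moves(steps=[[[0.002, -0.0003, 0.008], 0, -1], [[0, 0, 0.008], 0, -1], [[0, 0, 0], 0, -1], [[0, 0, 0], 0, -1]])

```text
clock: 11.4
tool_pos: [0.4953, -0.1683, 0.0399]
eef_rot: [-0.044, -3.141, -0.0]
wrist_force: [-0.6, 0.1, -1.3]
gripper_width: 0.0147
```

```bash
python3 - <<'E'
from h import *
d=grab("m",("wrist",))["wrist"]
delta([.4962,-.1672,.034],178.5)
s=robot.read_state();R=cv2.Rodrigues(np.array(s["eef_rot"],float))[0];p=np.array(s["tool_pos"])
print("leg tip z world",(p+R@[.0152,0,-.010]),proj(d,p+R@[.0152,0,-.010]))
u,v=proj(d,[.4812,-.1677,.036])[0];print("hole px",u,v)
im=d["image"][190:270,225:330];cv2.imwrite("pics/m_z.png",cv2.resize(im,None,fx=7,fy=7,interpolation=cv2.INTER_CUBIC)[:,:,::-1])
E
```

```text
clock 11.45 pos [ 0.4954 -0.1684  0.0401] yaw 178.4 w 0.0145 F [ 0.6 -0.1 -1. ]
tool delta [-0.0008  0.0012  0.0061] roll -0.0018 len 0.0062
leg tip z world [ 0.48017688 -0.16797715  0.05005784] [[278.70257573 229.22815624]]
hole px 279.2026793605409 222.38556712798908
```

View pics/m_z.png

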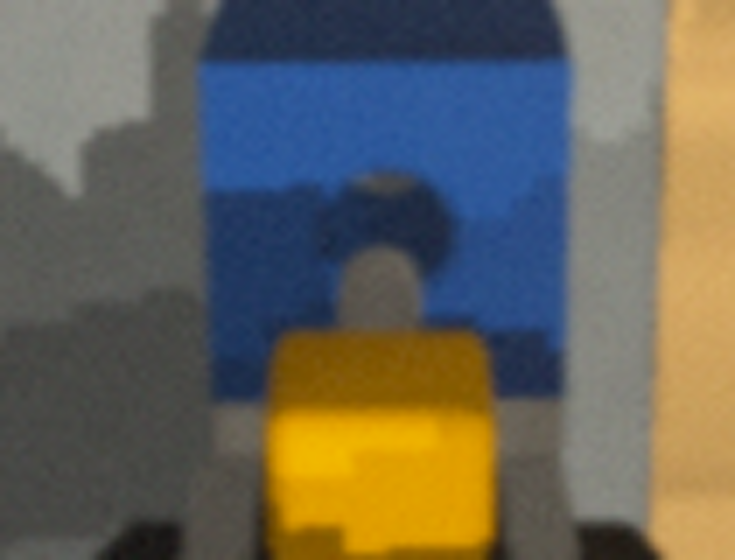

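apply_moves(steps=[[[-0.0013, 0.0008, 0], 0, -1], [[0, 0, 0.007], 0, -1], [[0, 0, 0.007], 0, -1], [[0, 0, 0.005], 0, -1], [[0, 0, 0], 0, -1]])

```text
clock: 12.08
tool_pos: [0.4961, -0.1675, 0.0204]
eef_rot: [-0.044, -3.14, -0.0]
wrist_force: [0.8, 0.7, -1.5]
gripper_width: 0.0146
```

```bash
python3 - <<'E'
from h import *
d=grab("n",("wrist",))["wrist"]
delta([.4967,-.1675,.002],178.5)
im=d["image"][190:270,225:330];cv2.imwrite("pics/n_z.png",cv2.resize(im,None,fx=7,fy=7,interpolation=cv2.INTER_CUBIC)[:,:,::-1])
E
```

```text
clock 12.12 pos [ 0.4963 -0.1675  0.0207] yaw 178.4 w 0.0144 F [ 0.5 -0.3 -1.6]
tool delta [-0.0004  0.0001  0.0187] roll -0.0017 len 0.0187
```

View pics/n_z.png

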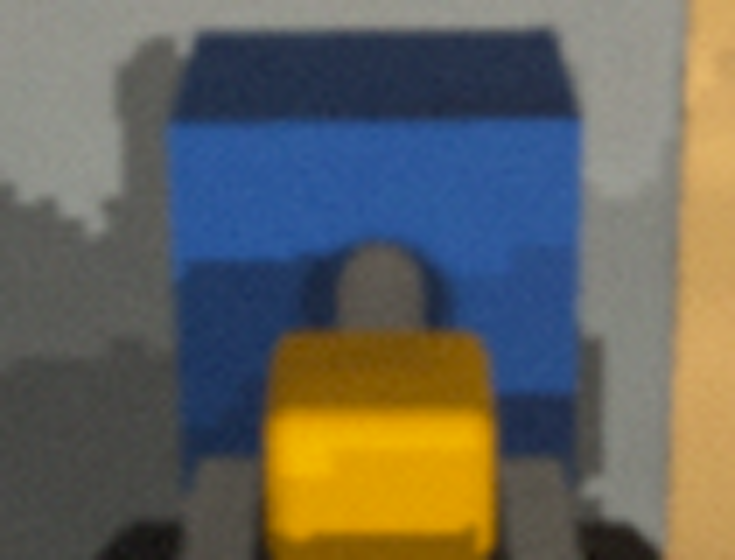

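No contact force, and the leg is over the hole with its tip just entering. Going on down.

apply_moves(steps=[[[0, 0, 0.005], 0, -1], [[0, 0, 0.005], 0, -1], [[0, 0, 0.004], 0, -1], [[0, 0, 0.002], 0, -1], [[0, 0, 0], 0, -1]])

```text
clock: 12.75
tool_pos: [0.4964, -0.1674, 0.0057]
eef_rot: [-0.044, -3.141, -0.001]
wrist_force: [-4.0, 1.7, 9.7]
gripper_width: 0.0145
```

```bash
python3 - <<'E'
from h import *
d=grab("o",("wrist",))["wrist"]
delta([.4967,-.1675,.002],178.5)
im=d["image"][200:280,225:330];cv2.imwrite("pics/o_z.png",cv2.resize(im,None,fx=7,fy=7,interpolation=cv2.INTER_CUBIC)[:,:,::-1])
E
```

```text
clock 12.8 pos [ 0.4964 -0.1675  0.0057] yaw 178.39 w 0.0144 F [-4.1  1.2  9.5]
tool delta [-0.0003 -0.      0.0037] roll -0.0019 len 0.0037
```

View pics/o_z.png

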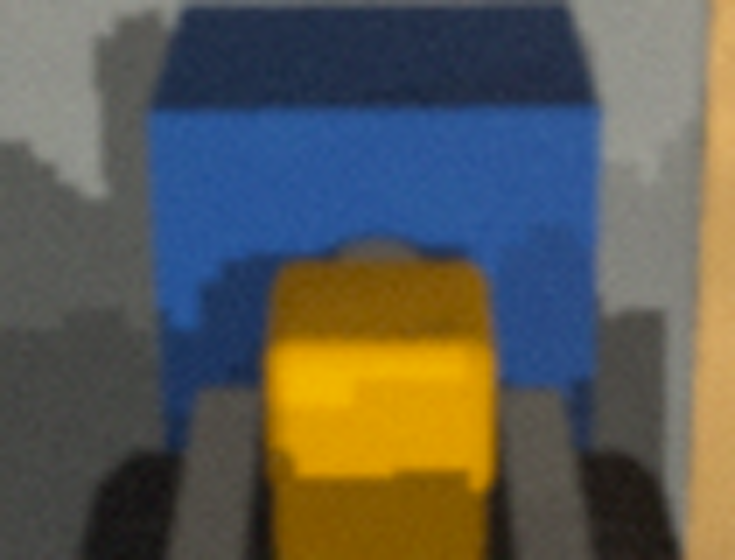

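Contact at 9.5 N with about 4 mm left. I'll check with the side camera.

```bash
python3 - <<'E'
from h import *
x=grab("p",("side","top"))
im=x["side"]["image"][120:220,230:350];cv2.imwrite("pics/p_side_z.png",cv2.resize(im,None,fx=5.5,fy=5.5,interpolation=cv2.INTER_CUBIC)[:,:,::-1])
im=x["top"]["image"][185:275,310:400];cv2.imwrite("pics/p_top_z.png",cv2.resize(im,None,fx=5.5,fy=5.5,interpolation=cv2.INTER_CUBIC)[:,:,::-1])
E
```

```text
(no output)
```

View pics/p_side_z.png

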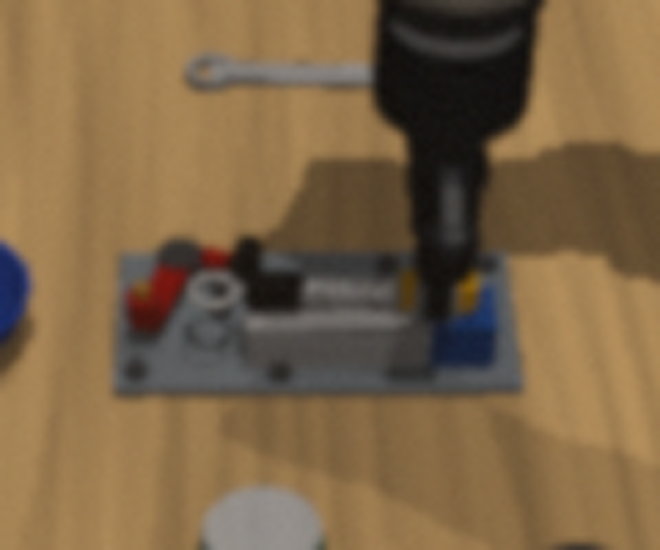

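View pics/p_top_z.png

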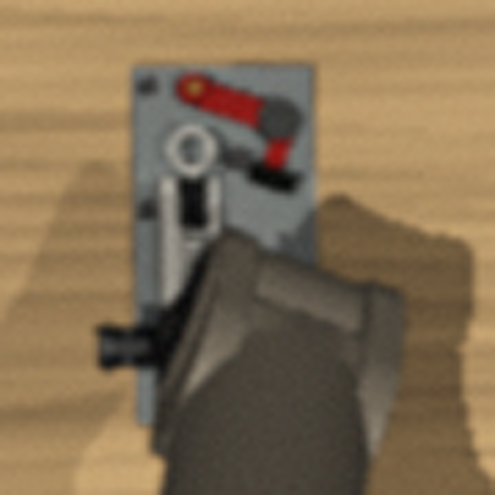

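```bash
python3 - <<'E'
from h import *
for t in "cbko":
    d=load(t)["wrist"]
    if t in"ko":
        print(t,"yellow top",[np.median([depthpt(d,[(c,r)])[0][2] for c in range(270,288)]).round(4) for r in (252,256,260,270,280,290,300)])
d=load("o")["wrist"]
print("blue top",[np.median([depthpt(d,[(c,r)])[0][2] for c in range(260,300)]).round(4) for r in (218,224,230)])
x=load("p")["side"]; print(proj(x,[.4812,-.1677,.036]))
g=lambda u,v:(230+u/5.5,120+v/5.5)
for n,p in {"ledge":(300,335),"blk":(272,285),"eye rim":(196,290)}.items(): print(n,depthpt(x,[g(*p)]).round(4))
t=load("p")["top"]; g=lambda u,v:(310+u/5.5,185+v/5.5)
print("blk top",depthpt(t,[g(194,205)]).round(4),"ledge",depthpt(t,[g(172,230)]).round(4),depthpt(t,[g(172,200)]).round(4))
E
```

```text
k yellow top [np.float64(0.1506), np.float64(0.1507), np.float64(0.1508), np.float64(0.1509), np.float64(0.1508), np.float64(0.1507), np.float64(0.1507)]
o yellow top [np.float64(0.056), np.float64(0.0561), np.float64(0.0564), np.float64(0.0558), np.float64(0.0562), np.float64(0.0561), np.float64(0.056)]
blue top [np.float64(0.0367), np.float64(0.0367), np.float64(0.0367)]
[[313.57226113 174.84797478]]
ledge [[ 0.5646 -0.1507  0.0299]]
blk [[ 0.5787 -0.1667  0.0502]]
eye rim [[ 0.6182 -0.2141  0.007 ]]
blk top [[ 0.5783 -0.1712  0.0524]] ledge [[ 0.5648 -0.1598  0.0361]] [[ 0.5822 -0.1601  0.0385]]
```

The yellow plug is still 3.3 mm above the block while the black plug already rests on the ledge (top at 0.052), so the spring is pitched slightly in the grip. I'll ease the grip to 20 N, lower it, then let go.

apply_moves(newtons=20, steps=[[[0, 0, 0], 0, -1], [[0, 0, 0.0015], 0, -1], [[0, 0, 0.0015], 0, -1], [[0, 0, 0], 0, -1]])

```text
clock: 13.4
tool_pos: [0.4965, -0.1675, 0.0055]
eef_rot: [0.045, 3.141, 0.003]
wrist_force: [-14.0, 4.3, 45.8]
gripper_width: 0.0145
```

```bash
python3 - <<'E'
from h import *
d=grab("q",("wrist",))["wrist"]
delta([.4967,-.1675,.002],178.5)
print([np.median([depthpt(d,[(c,r)])[0][2] for c in range(270,288)]).round(4) for r in (252,256,260,270,280,290,300)])
E
```

```text
clock 13.45 pos [ 0.4964 -0.1675  0.0055] yaw 178.36 w 0.0148 F [-14.4   5.1  45.3]
tool delta [-0.0003 -0.      0.0035] roll -0.0024 len 0.0035
[np.float64(0.0557), np.float64(0.0559), np.float64(0.0562), np.float64(0.0559), np.float64(0.0558), np.float64(0.0557), np.float64(0.0559)]
```

```bash
python3 - <<'E'
from h import *
s=robot.read_state(); print(s["wrist_force"],s["ft_torque"])
d=load("q")["wrist"];im=d["image"][190:340,190:370];cv2.imwrite("pics/q_z.png",cv2.resize(im,None,fx=4,fy=4,interpolation=cv2.INTER_CUBIC)[:,:,::-1])
R=cv2.Rodrigues(np.array(s["eef_rot"],float))[0];p=np.array(s["tool_pos"])
print("proj near rim, far rim",proj(d,[[.4752,-.1675,.036],[.4872,-.1675,.036]]))
for r in range(244,330,4):
    row=[]
    for c in (240,246,250,254,258,262,298,302,306,312,318):
        q=R.T@(depthpt(d,[(c,r)])[0]-p); row.append((q*1000).round(0).astype(int).tolist())
    print(r,row)
E
```

```text
[-14.3745029    5.07745651  45.32531523] [1.09048063 3.16626389 0.07124332]
proj near rim, far rim [[277.60231933 233.31093956]
 [278.26302858 253.32541277]]
244 [[2, -25, -4], [2, -21, -3], [15, -16, -31], [15, -13, -32], [15, -11, -31], [15, -9, -31], [15, 10, -32], [15, 13, -31], [15, 15, -31], [1, 22, -2], [2, 25, -3]]
248 [[-1, -25, -4], [-1, -21, -3], [13, -16, -31], [13, -13, -32], [13, -11, -31], [12, -9, -31], [12, 11, -31], [13, 13, -31], [12, 15, -31], [-1, 22, -4], [-1, 26, -3]]
252 [[-4, -25, -4], [-4, -21, -4], [10, -16, -31], [10, -14, -31], [11, -11, -32], [19, -8, -48], [10, 11, -31], [10, 13, -30], [11, 15, -31], [-4, 22, -3], [-4, 26, -3]]
256 [[-7, -25, -4], [-7, -22, -3], [8, -16, -32], [11, -13, -37], [11, -11, -36], [17, -8, -48], [11, 10, -37], [11, 12, -36], [8, 15, -31], [-6, 22, -4], [-7, 26, -3]]
260 [[-10, -26, -3], [-10, -22, -4], [5, -16, -31], [10, -13, -40], [11, -11, -41], [11, -9, -42], [11, 10, -41], [10, 12, -40], [6, 15, -32], [-10, 22, -3], [-10, 26, -3]]
264 [[-13, -26, -4], [-13, -22, -3], [2, -16, -30], [11, -12, -45], [11, -10, -46], [10, -8
[... 2086 characters left out ...]
2, -85], [12, 15, -83]]
316 [[12, -14, -86], [12, -12, -86], [11, -11, -85], [11, -9, -85], [0, -9, -71], [-3, -7, -68], [-3, 9, -68], [8, 9, -81], [12, 10, -86], [11, 12, -85], [12, 15, -86]]
320 [[12, -14, -88], [12, -12, -88], [13, -10, -89], [12, -9, -88], [2, -9, -76], [-5, -7, -68], [-4, 9, -69], [4, 9, -78], [12, 10, -88], [12, 12, -88], [12, 14, -88]]
324 [[11, -14, -90], [12, -12, -90], [11, -10, -89], [12, -9, -90], [0, -9, -76], [-6, -7, -69], [-6, 9, -69], [2, 10, -78], [12, 10, -91], [11, 12, -89], [12, 14, -90]]
328 [[15, -13, -96], [17, -11, -98], [16, -9, -97], [14, -8, -95], [84, 0, -174], [-9, -7, -69], [-9, 9, -68], [0, 10, -79], [18, 9, -99], [17, 11, -98], [17, 13, -98]]
```

View pics/q_z.png

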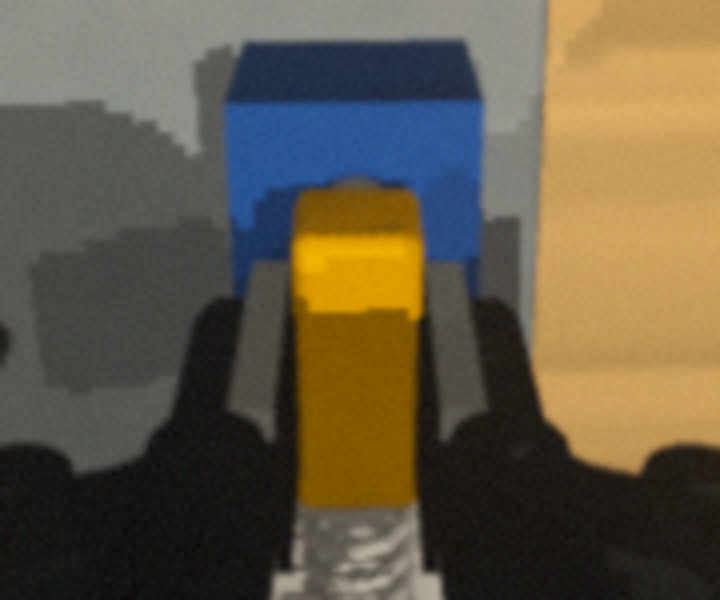

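The pads' visible lower edge is still about 5 mm above the block. However, the force acts along the tool axis (45 N up, moments matching a contact under the fingers), so the fingers themselves are bottoming on the block, about 5 mm below their visible edge. I'll back off and let the captive leg drop the last 3 mm.

apply_moves(newtons=20, steps=[[[0, 0, -0.003], 0, -1], [[0, 0, -0.0015], 0, -1], [[0, 0, 0], 0, -1]])

```text
clock: 13.82
tool_pos: [0.4965, -0.1675, 0.0062]
eef_rot: [-0.044, -3.141, -0.0]
wrist_force: [0.6, -1.3, -2.1]
gripper_width: 0.0148
```

apply_moves(newtons=20, steps=[[[0, 0, 0], 0, -0.5], [[0, 0, 0], 0, -0.5], [[0, 0, 0], 0, -0.4], [[0, 0, 0], 0, -0.4]])

```text
clock: 14.32
tool_pos: [0.4966, -0.1675, 0.0064]
eef_rot: [-0.044, -3.141, -0.0]
wrist_force: [0.5, 0.1, 0.5]
gripper_width: 0.0255
```

```bash
python3 - <<'E'
from h import *
d=grab("r",("wrist","top"))
delta([.4967,-.1675,.002],178.5)
d=d["wrist"]
print([np.median([depthpt(d,[(c,r)])[0][2] for c in range(272,286)]).round(4) for r in (252,256,260,270,280,290,300)])
im=d["image"][190:340,190:370];cv2.imwrite("pics/r_z.png",cv2.resize(im,None,fx=4,fy=4,interpolation=cv2.INTER_CUBIC)[:,:,::-1])
E
```

```text
clock 14.43 pos [ 0.4966 -0.1676  0.0065] yaw 178.4 w 0.0257 F [-0.5 -1.8  0.1]
tool delta [-0.0001  0.0001  0.0045] roll -0.0017 len 0.0045
[np.float64(0.0524), np.float64(0.0525), np.float64(0.0529), np.float64(0.0526), np.float64(0.0528), np.float64(0.0527), np.float64(0.0529)]
```

View pics/r_z.png

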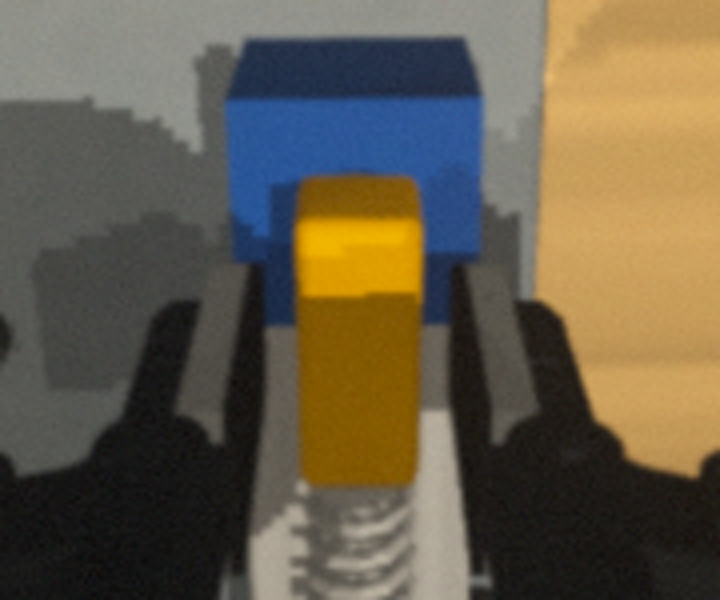

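Yellow's top is now at 0.0525, so its underside is on the block and the leg is fully in. Next: lift clear and look at the black end.

apply_moves(newtons=20, steps=[[[0, 0, -0.015], 0, 0], [[0, 0, -0.025], 0, 0.4], [[-0.02, 0, -0.025], 0, 0.6], [[-0.03, 0, -0.01], 0, 0.6], [[-0.03, 0, 0], 0, 0.6], [[0, 0, 0], 0, 0.6], [[0, 0, 0], 0, 0.6]])

```text
clock: 15.3
tool_pos: [0.5756, -0.1699, 0.0818]
eef_rot: [-0.044, -3.14, 0.0]
wrist_force: [-0.7, -0.6, -0.2]
gripper_width: 0.0684
```

```bash
python3 - <<'E'
from h import *
d=grab("s",("wrist","top"))["wrist"]
delta([.580,-.170,.03],178.5)
print(proj(d,[[.611,-.171,.044],[.647,-.1723,.05]]))
E
```

```text
clock 15.4 pos [ 0.5753 -0.1699  0.0816] yaw 178.37 w 0.0683 F [-1.1 -0.2  0.1]
tool delta [-0.0047  0.0001  0.0516] roll -0.0023 len 0.0518
[[278.75532203 263.40901176]
 [278.42339908 304.41257009]]
```

View pics/s_wrist.png

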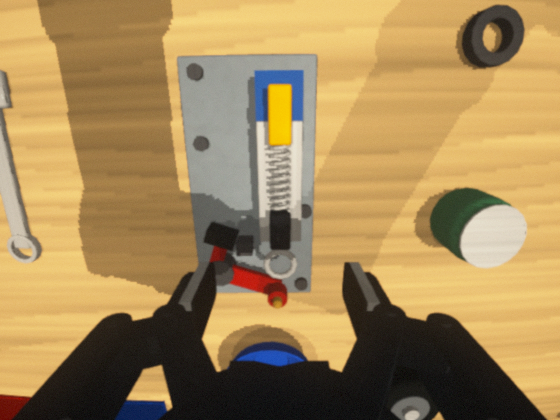

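The spring lies hooked on the ledge: black plug (280,230), eye (280,264), post top (277,302). Measuring it.

```bash
python3 - <<'E'
from h import *
d=load("s")["wrist"]
im=d["image"][195:320,200:360];cv2.imwrite("pics/s_z.png",cv2.resize(im,None,fx=4.8,fy=4.8,interpolation=cv2.INTER_CUBIC)[:,:,::-1])
E
```

```text
(no output)
```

View pics/s_z.png

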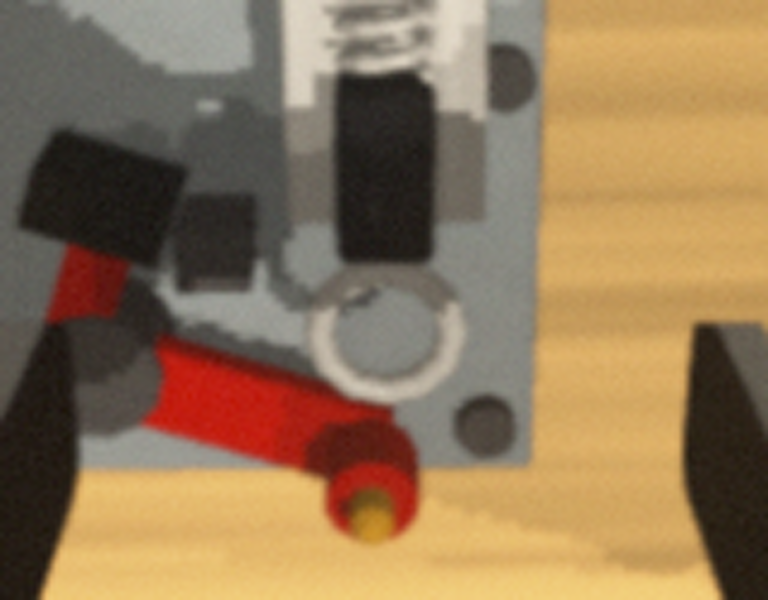

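```bash
python3 - <<'E'
from h import *
d=load("s")["wrist"]; z=lambda p:np.array(p,float)/4.8+[200,195]-.4
e=onz(d,[z((387,331))],.0455)[0]; p=onz(d,[z((372,519))],.05)[0]
pl=onz(d,[z((387,85)),z((387,262))],.052)
print("eye",e,"post",p,"plug ends",pl)
u=load("s")["wrist"]
y=onz(d,[(280,84),(280,144)],.052);print("yellow ends",y)
h=np.array([.4812,-.1677]);print("eye dist",np.linalg.norm(e[:2]-h),np.linalg.norm(p[:2]-h))
delta([.580,-.170,.03],178.5)
E
```

```text
eye [ 0.61033047 -0.16977646  0.0455    ] post [ 0.64525325 -0.17336858  0.05      ] plug ends [[ 0.56365786 -0.1685452   0.052     ]
 [ 0.59403387 -0.16936087  0.052     ]]
yellow ends [[ 0.47525357 -0.16630583  0.052     ]
 [ 0.51380286 -0.16735733  0.052     ]]
eye dist 0.12914716486599018 0.1641511587220625
clock 15.4 pos [ 0.5753 -0.1699  0.0816] yaw 178.37 w 0.0683 F [-1.1 -0.2  0.1]
tool delta [-0.0047  0.0001  0.0516] roll -0.0023 len 0.0518
```

Consistent: plug centre to eye measures 31.5 mm (31 expected), and the eye is 129 mm from the hole. The eye must go about 35 mm along and about 3.5 mm to −y. Gripping the black plug.

apply_moves(newtons=40, steps=[[[-0.0037, 0.0012, 0.015], 0, 0.5], [[0, 0, 0.025], 0, 0.4], [[0, 0, 0.02], 0, 0.2], [[0, 0, 0.012], 0, 0.2], [[0, 0, 0], 0, 0.2], [[0, 0, 0], 0, -1], [[0, 0, 0], 0, -1], [[0, 0, 0], 0, -1], [[0, 0, 0], 0, -1], [[0, 0, 0], 0, -1]])

```text
clock: 16.65
tool_pos: [0.5811, -0.1689, 0.0105]
eef_rot: [0.044, 3.14, -0.0]
wrist_force: [-1.1, 0.4, 6.8]
gripper_width: 0.015
```

```bash
python3 - <<'E'
from h import *
d=grab("t",("wrist","side"))
delta([.579,-.1689,.0095],178.3)
im=d["side"]["image"][120:220,230:350];cv2.imwrite("pics/t_side_z.png",cv2.resize(im,None,fx=5.5,fy=5.5,interpolation=cv2.INTER_CUBIC)[:,:,::-1])
E
```

```text
clock 16.75 pos [ 0.5811 -0.1689  0.0104] yaw 178.4 w 0.0147 F [ 0.  -0.4  6.2]
tool delta [ 0.0021 -0.0001  0.0009] roll 0.0018 len 0.0023
```

View pics/t_wrist.png

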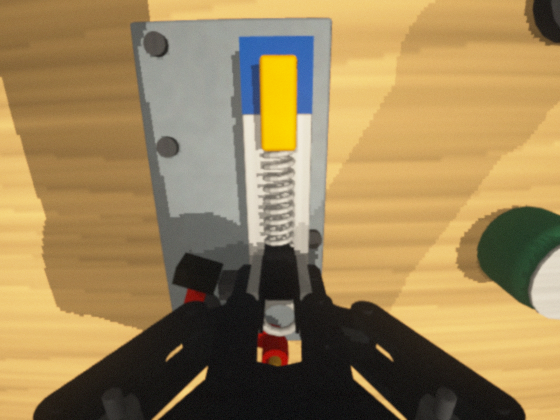

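View pics/t_side_z.png

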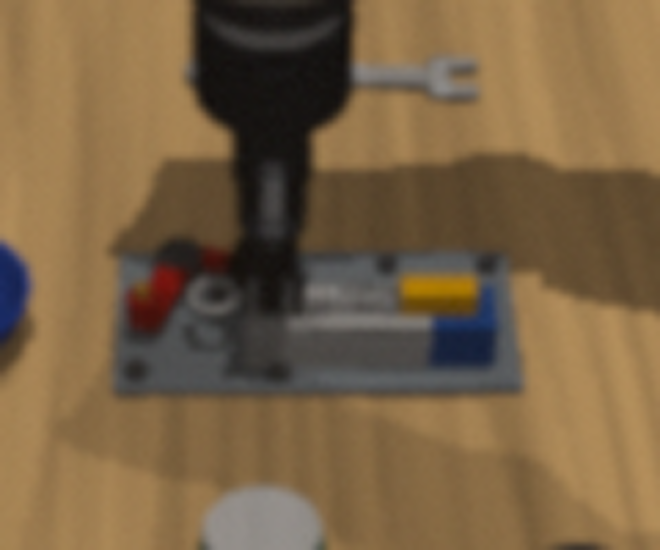

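The black plug is held, and the wrist camera sees both eye (280,318) and post (277,362) between the fingers. Stretch part-way low, then lift 11 mm and look.

apply_moves(newtons=40, steps=[[[-0.003, 0, 0], 0, -1], [[-0.004, 0, 0], 0, -1], [[-0.004, -0.0005, 0], 0, -1], [[0, -0.0005, -0.004], 0, -1], [[0, 0, -0.004], 0, -1], [[0, 0, -0.003], 0, -1], [[0, 0, 0], 0, -1]])

```text
clock: 17.62
tool_pos: [0.5911, -0.1699, 0.0205]
eef_rot: [-0.044, -3.141, -0.0]
wrist_force: [-1.5, -0.3, -3.0]
gripper_width: 0.0148
```

```bash
python3 - <<'E'
from h import *
d=grab("u",("wrist","side"))
delta([.579,-.1689,.0095],178.3)
w=d["wrist"]
for n,(c,r) in {"yel":(279,80),"blk":(280,262)}.items(): print(n,depthpt(w,[(c,r)]).round(4))
im=d["side"]["image"][120:220,230:350];cv2.imwrite("pics/u_side_z.png",cv2.resize(im,None,fx=5.5,fy=5.5,interpolation=cv2.INTER_CUBIC)[:,:,::-1])
E
```

```text
clock 17.73 pos [ 0.591  -0.1699  0.0203] yaw 178.41 w 0.0151 F [-3.4  0.2 -1.9]
tool delta [0.0121 0.0006 0.0108] roll 0.002 len 0.0162
yel [[ 0.495  -0.167   0.0622]]
blk [[ 0.581  -0.1689  0.0623]]
```

View pics/u_wrist.png

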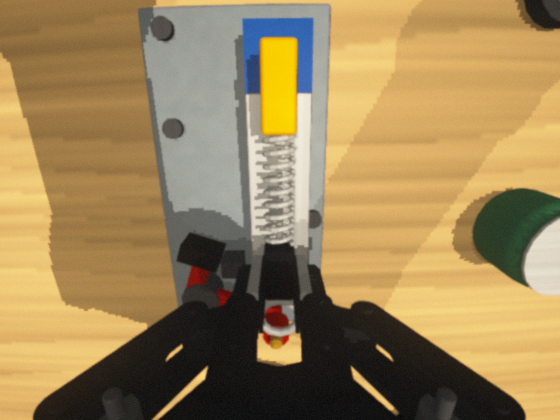

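View pics/u_side_z.png

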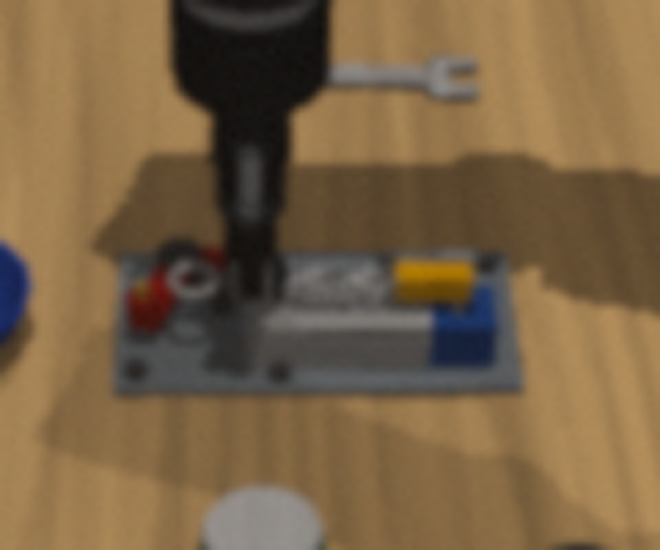

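The lift was level; the leg is still 14 mm deep. Stretching on until the eye is over the post.

apply_moves(newtons=40, steps=[[[-0.005, -0.0005, 0], 0, -1], [[-0.006, -0.0005, 0], 0, -1], [[-0.006, -0.0005, 0], 0, -1], [[-0.005, -0.0005, 0], 0, -1], [[-0.003, 0, 0], 0, -1], [[0, 0, 0], 0, -1]])

```text
clock: 18.48
tool_pos: [0.6159, -0.1723, 0.0202]
eef_rot: [-0.044, -3.14, -0.001]
wrist_force: [-4.8, 2.2, -2.1]
gripper_width: 0.0147
```

```bash
python3 - <<'E'
from h import *
d=grab("v",("wrist","side","top"))
delta([.579,-.1689,.0095],178.3)
w=d["wrist"]
im=w["image"][230:380,200:360];a=cv2.resize(im,None,fx=4,fy=4,interpolation=cv2.INTER_CUBIC);cv2.imwrite("pics/v_z.png",a[:,:,::-1])
im=d["side"]["image"][120:220,230:350];cv2.imwrite("pics/v_side_z.png",cv2.resize(im,None,fx=5.5,fy=5.5,interpolation=cv2.INTER_CUBIC)[:,:,::-1])
for n,(c,r) in {"yel":(279,60),"blk":(280,262)}.items(): print(n,depthpt(w,[(c,r)]).round(4))
E
```

```text
clock 18.62 pos [ 0.6156 -0.1723  0.0202] yaw 178.39 w 0.0146 F [-5.8  1.6 -3.3]
tool delta [0.0367 0.0024 0.0107] roll 0.0016 len 0.0383
yel [[ 0.5121 -0.1693  0.0618]]
blk [[ 0.6054 -0.1714  0.0628]]
```

View pics/v_z.png

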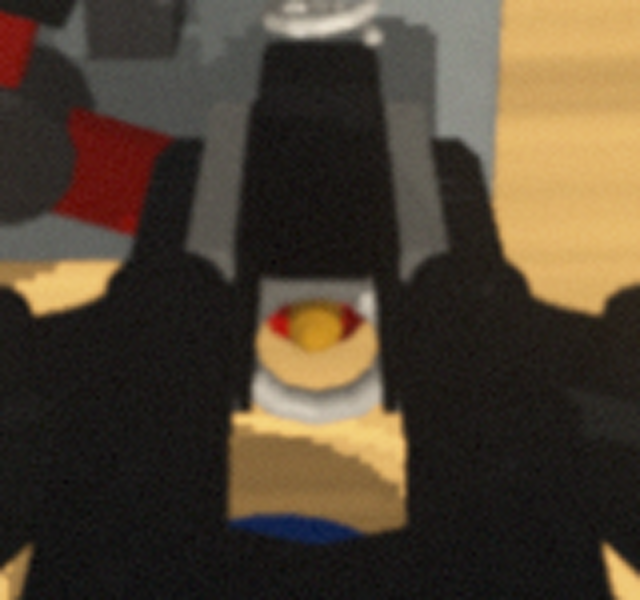

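View pics/v_side_z.png

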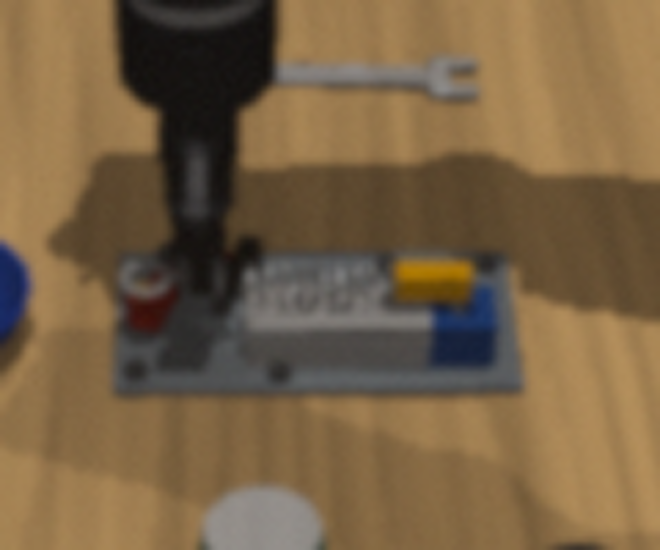

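```bash
python3 - <<'E'
from h import *
w=load("v")["wrist"]; z=lambda p:np.array(p,float)/4+[200,230]-.4
s=robot.read_state();print(s["tool_pos"])
post=onz(w,[z((316,327))],.05)[0]
far=onz(w,[z((317,388))],.054)[0]; L=onz(w,[z((257,340))],.0538)[0];Rr=onz(w,[z((378,340))],.0538)[0]
outer=onz(w,[z((317,420))],.054)[0]
print("post",post,"far inner",far,"-> eye x",far[0]-.0085,"outer->",outer[0]-.014,"L,R",L,Rr,"eye y",(L+Rr)[1]/2)
print("yellow rear/front")
E
```

```text
[ 0.61562033 -0.17230772  0.02017414]
post [ 0.64594789 -0.17324176  0.05      ] far inner [ 0.65389518 -0.17331264  0.054     ] -> eye x 0.6453951837260182 outer-> 0.6459350704962549 L,R [ 0.6450533  -0.18187567  0.0538    ] [ 0.645544   -0.16412059  0.0538    ] eye y -0.1729981272404139
yellow rear/front
```

The eye centre (0.6455, −0.173) is over the post (0.646, −0.1732). Lowering onto the shoulder.

apply_moves(newtons=40, steps=[[[0, 0, 0.003], 0, -1], [[0, 0, 0.003], 0, -1], [[0, 0, 0.003], 0, -1], [[0, 0, 0.0015], 0, -1], [[0, 0, 0], 0, -1]])

```text
clock: 19.25
tool_pos: [0.6165, -0.1731, 0.0108]
eef_rot: [0.044, 3.141, -0.0]
wrist_force: [-5.4, 0.7, 3.6]
gripper_width: 0.0147
```

```bash
python3 - <<'E'
from h import *
d=grab("w",("wrist","side"))
delta([.6156,-.1723,.0095],178.3)
w=d["wrist"]
im=w["image"][230:380,200:360];a=cv2.resize(im,None,fx=4,fy=4,interpolation=cv2.INTER_CUBIC);cv2.imwrite("pics/w_z.png",a[:,:,::-1])
for n,(c,r) in {"yel":(279,60),"yel2":(279,80),"blk":(280,262)}.items(): print(n,depthpt(w,[(c,r)]).round(4))
E
```

```text
clock 19.35 pos [ 0.6165 -0.1731  0.0108] yaw 178.39 w 0.0148 F [-5.1  0.9  3.9]
tool delta [0.0009 0.0008 0.0013] roll 0.0015 len 0.0018
yel [[ 0.513  -0.17    0.0548]]
yel2 [[ 0.5206 -0.1702  0.0546]]
blk [[ 0.6064 -0.1722  0.0526]]
```

View pics/w_z.png

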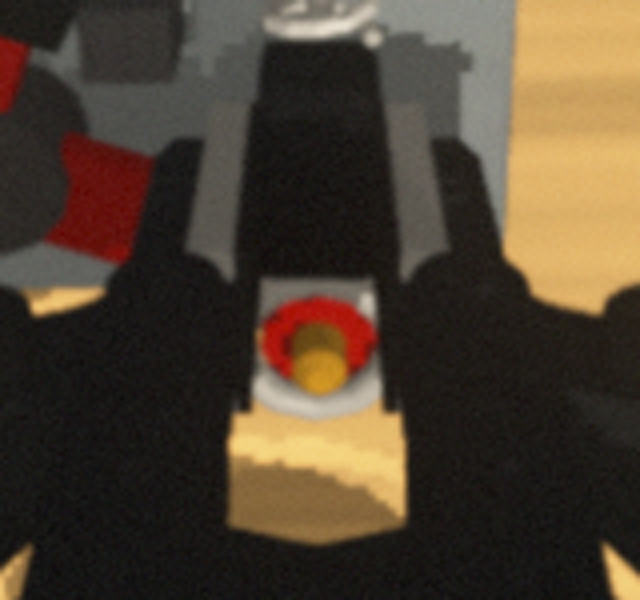

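View pics/w_wrist.png

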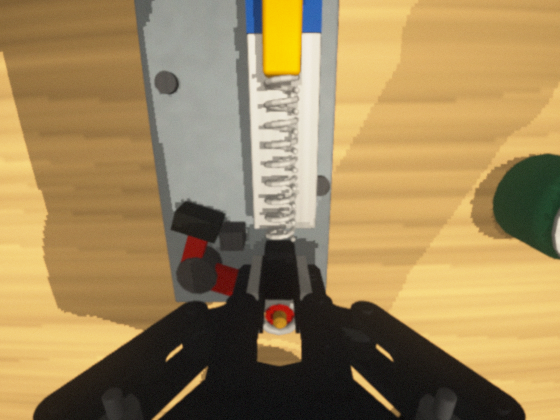

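The eye is down round the post on the red shoulder (black plug top 0.0526). Letting go.

apply_moves(newtons=20, steps=[[[0, 0, 0], 0, -0.4], [[0, 0, 0], 0, -0.1], [[0, 0, 0], 0, 0], [[0, 0, 0], 0, 0], [[0, 0, 0], 0, 0], [[0, 0, -0.01], 0, 0], [[0, 0, -0.025], 0, 0.3], [[0.02, 0, -0.035], 0, 0.6], [[0.02, 0, -0.02], 0, 0.6], [[0, 0, 0], 0, 0.6], [[0, 0, 0], 0, 0.6]])

```text
clock: 20.72
tool_pos: [0.5766, -0.1713, 0.0999]
eef_rot: [0.043, 3.141, 0.0]
wrist_force: [0.3, -0.4, -1.7]
gripper_width: 0.0686
```

```bash
python3 - <<'E'
from h import *
d=grab("x",("wrist","side"))
delta([.6156,-.1723,.0095],178.3)
im=d["side"]["image"][120:220,230:350];cv2.imwrite("pics/x_side_z.png",cv2.resize(im,None,fx=5.5,fy=5.5,interpolation=cv2.INTER_CUBIC)[:,:,::-1])
E
```

```text
clock 20.82 pos [ 0.5764 -0.1712  0.0992] yaw 178.44 w 0.0686 F [-0.5 -0.2 -1.1]
tool delta [-0.0393 -0.0001  0.0897] roll 0.0024 len 0.0979
```

View pics/x_wrist.png

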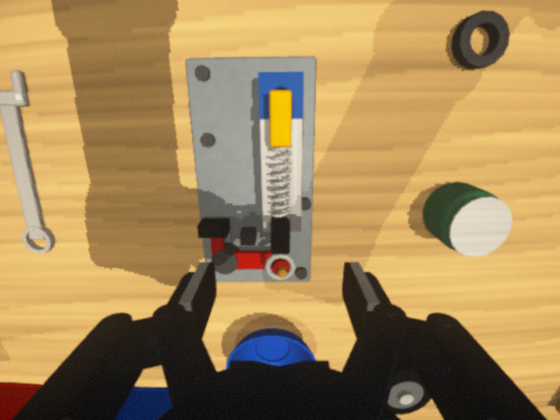

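View pics/x_side_z.png

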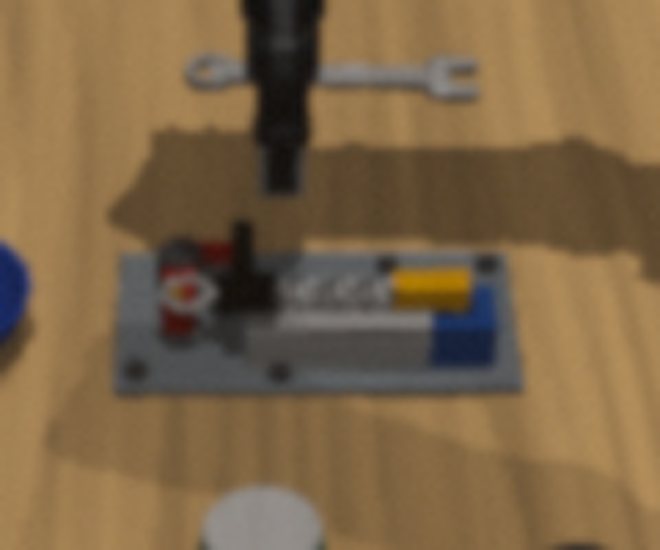

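The arm swung back, with the eye (281,265) round the post. Checking depths and distances.

```bash
python3 - <<'E'
from h import *
w=load("x")["wrist"]
for n,rs,cs in [("yellow",(95,105,115,125,135,142),(276,286)),("black",(224,230,238,246),(277,284)),("ledge",(130,160,200),(296,299)),("ledgeL",(180,200),(264,267)),("blue",(78,84),(264,298))]:
    print(n,[np.median([depthpt(w,[(c,r)])[0][2] for c in range(*cs)]).round(4) for r in rs])
im=w["image"][205:295,225:335];cv2.imwrite("pics/x_z.png",cv2.resize(im,None,fx=6.5,fy=6.5,interpolation=cv2.INTER_CUBIC)[:,:,::-1])
im=w["image"][60:150,240:330];cv2.imwrite("pics/x_z2.png",cv2.resize(im,None,fx=6,fy=6,interpolation=cv2.INTER_CUBIC)[:,:,::-1])
E
```

```text
yellow [np.float64(0.0553), np.float64(0.0554), np.float64(0.0557), np.float64(0.0554), np.float64(0.0552), np.float64(0.0547)]
black [np.float64(0.0535), np.float64(0.054), np.float64(0.054), np.float64(0.0533)]
ledge [np.float64(0.0364), np.float64(0.0371), np.float64(0.0367)]
ledgeL [np.float64(0.0366), np.float64(0.0369)]
blue [np.float64(0.0365), np.float64(0.0366)]
```

View pics/x_z.png

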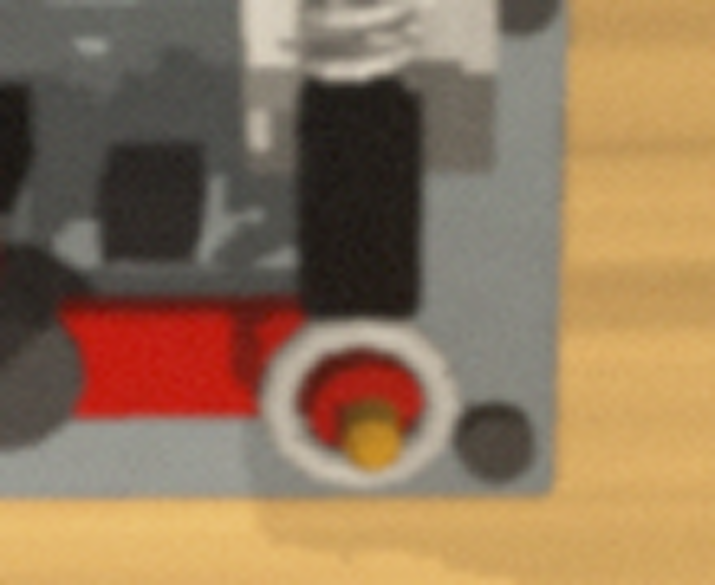

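View pics/x_z2.png

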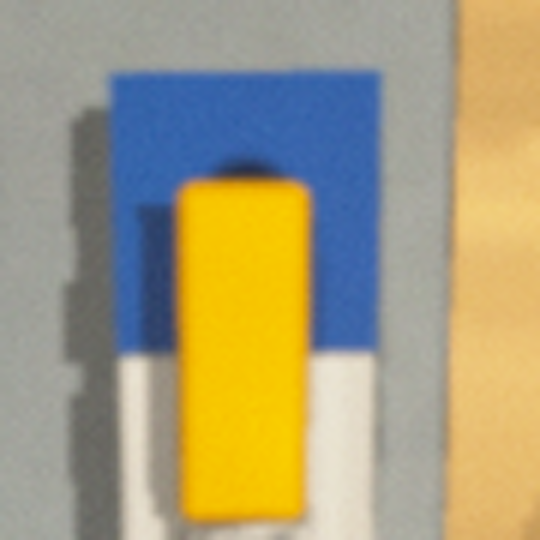

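Yellow's top is 0.0547 after taking off the camera's 0.7 mm bias, so about 2.5 mm proud: friction holds the leg up. The black end is about 1 mm proud. I'll shut the fingers and press the yellow plug home gently.

apply_moves(newtons=20, steps=[[[0.015, 0, 0], 0, -1], [[0.03, 0, 0], 0, -1], [[0.027, 0, 0.005], 0, -1], [[0.0124, -0.001, 0.015], 0, -1], [[0, 0, 0.025], 0, -1], [[0, 0, 0.02], 0, -1], [[0, 0, 0.006], 0, -1], [[0, 0, 0], 0, -1]])

```text
clock: 21.82
tool_pos: [0.4912, -0.1703, 0.0288]
eef_rot: [-0.044, -3.14, -0.0]
wrist_force: [0.8, 0.1, 0.3]
gripper_width: 0.0004
```

```bash
python3 - <<'E'
from h import *
d=grab("y",("wrist",))["wrist"]
delta([.492,-.170,.0185],178.3)
im=d["image"][190:340,190:370];cv2.imwrite("pics/y_z.png",cv2.resize(im,None,fx=4,fy=4,interpolation=cv2.INTER_CUBIC)[:,:,::-1])
E
```

```text
clock 21.88 pos [ 0.4918 -0.1704  0.0293] yaw 178.4 w -0.0002 F [-0.2  0.3 -0.2]
tool delta [-0.0002  0.0004  0.0108] roll 0.0017 len 0.0108
```

View pics/y_z.png

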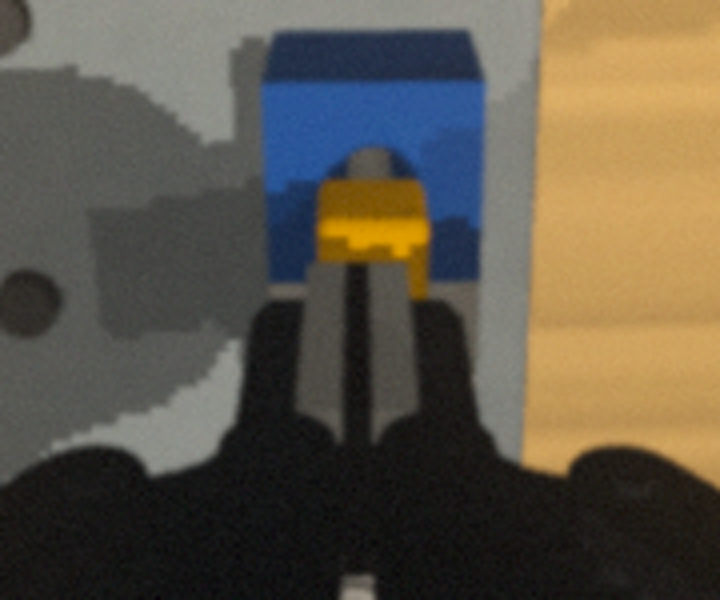

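apply_moves(steps=[[[0, 0.002, 0.004], 0, -1], [[0, 0, 0.002], 0, -1], [[0, 0, 0.001], 0, -1], [[0, 0, 0.001], 0, -1]])

```text
clock: 22.38
tool_pos: [0.4918, -0.1681, 0.0213]
eef_rot: [-0.044, -3.141, -0.001]
wrist_force: [-4.0, 1.6, 15.5]
gripper_width: 0.0001
```

```bash
python3 - <<'E'
from h import *
d=grab("z",("wrist",))["wrist"]
delta([.492,-.170,.0185],178.3)
print([np.median([depthpt(d,[(c,r)])[0][2] for c in range(274,292)]).round(4) for r in range(236,256,2)])
im=d["image"][190:340,190:370];cv2.imwrite("pics/z_z.png",cv2.resize(im,None,fx=4,fy=4,interpolation=cv2.INTER_CUBIC)[:,:,::-1])
E
```

```text
clock 22.43 pos [ 0.4917 -0.1681  0.0213] yaw 178.4 w 0.0001 F [-1.2  0.9  4.6]
tool delta [-0.0003 -0.0019  0.0028] roll 0.0018 len 0.0034
[np.float64(0.0316), np.float64(0.0411), np.float64(0.0439), np.float64(0.0466), np.float64(0.0493), np.float64(0.0515), np.float64(0.0524), np.float64(0.0529), np.float64(0.0527), np.float64(0.0526)]
```

View pics/z_z.png

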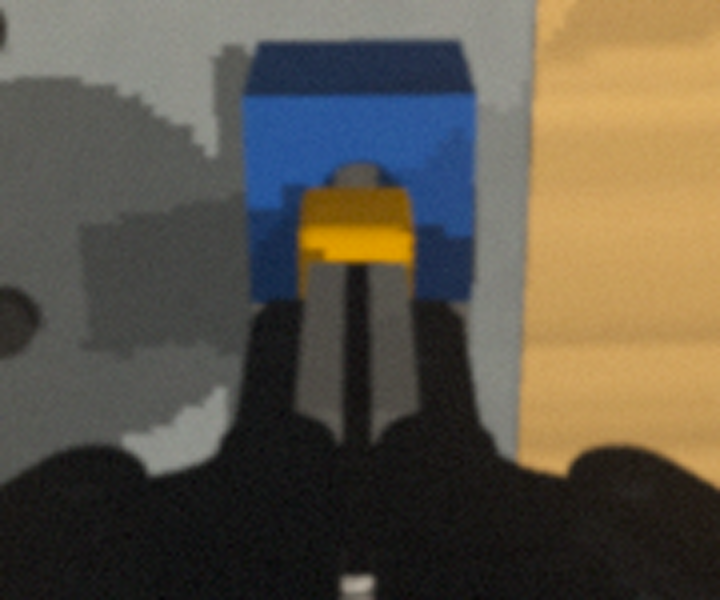

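Yellow's top is now at 0.0527, the same as when fully seated. One more light push, then retreat, press the black plug likewise, and re-measure.

apply_moves(steps=[[[0, 0, 0.0007], 0, -1], [[0, 0, 0], 0, -1], [[0, 0, -0.02], 0, -1], [[-0.02, 0, -0.015], 0, -1], [[-0.04, 0, 0], 0, -1], [[-0.03, 0, 0], 0, -1], [[-0.016, -0.002, 0], 0, -1], [[0, 0, 0.015], 0, -1], [[0, 0, 0.015], 0, -1], [[0, 0, 0], 0, -1]])

```text
clock: 23.68
tool_pos: [0.5951, -0.1727, 0.0231]
eef_rot: [-0.044, -3.137, -0.001]
wrist_force: [0.1, 0.1, -0.7]
gripper_width: -0.0003
```

```bash
python3 - <<'E'
from h import *
d=grab("aa",("wrist",))["wrist"]
delta([.598,-.171,.0215],178.3)
def med(rs,cs): return [np.median([depthpt(d,[(c,r)])[0][2] for c in range(*cs)]).round(4) for r in rs]
print(med((235,240,245,250),(275,284)))
E
```

```text
clock 23.73 pos [ 0.5961 -0.173   0.0241] yaw 178.38 w -0.0003 F [-0.4  0.7  0.6]
tool delta [-0.0019  0.002   0.0026] roll 0.0015 len 0.0038
[np.float64(0.0462), np.float64(0.0519), np.float64(0.0528), np.float64(0.0529)]
```

View pics/aa_wrist.png

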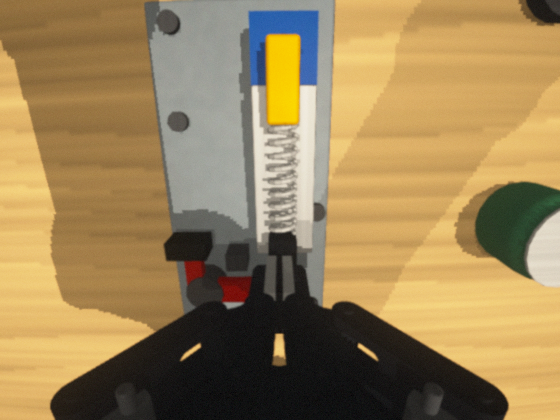

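Press lightly at the black plug, then retreat and measure everything.

apply_moves(steps=[[[0, 0.0015, 0.001], 0, -1], [[0, 0, 0.001], 0, -1], [[0, 0, 0.0008], 0, -1], [[0, 0, 0], 0, -1]])

```text
clock: 24.22
tool_pos: [0.5979, -0.1717, 0.0226]
eef_rot: [0.044, 3.141, -0.0]
wrist_force: [-0.1, 1.0, -0.1]
gripper_width: 0.0
```

apply_moves(steps=[[[0, 0, -0.02], 0, -1], [[0.005, 0, -0.04], 0, -1], [[0.015, 0, -0.03], 0, 0], [[0, 0, 0], 0, 0.6], [[0, 0, 0], 0, 0.6], [[0, 0, 0], 0, 0.6]])

```text
clock: 24.98
tool_pos: [0.5775, -0.1708, 0.1118]
eef_rot: [-0.043, -3.14, -0.0]
wrist_force: [-0.1, 0.6, 0.1]
gripper_width: 0.0684
```

```bash
python3 - <<'E'
from h import *
x=grab("bb",("wrist","side","top"));w=x["wrist"]
delta([.598,-.171,.0215],178.3)
print(proj(w,[[.49,-.1685,.052],[.598,-.171,.052],[.63,-.172,.05]]))
im=x["side"]["image"][120:220,230:350];cv2.imwrite("pics/bb_side_z.png",cv2.resize(im,None,fx=5.5,fy=5.5,interpolation=cv2.INTER_CUBIC)[:,:,::-1])
E
```

```text
clock 25.12 pos [ 0.5775 -0.1709  0.1117] yaw 178.41 w 0.0682 F [0.  0.4 0.6]
tool delta [-0.0206  0.0005  0.0902] roll 0.002 len 0.0925
[[278.66408274 105.66473635]
 [279.25496732 235.99834343]
 [279.1159754  266.96735649]]
```

View pics/bb_wrist.png

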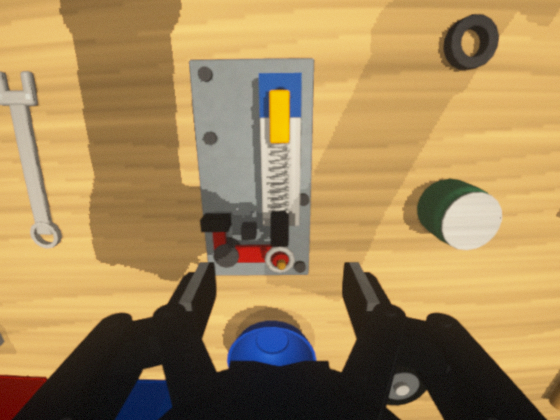

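View pics/bb_side_z.png

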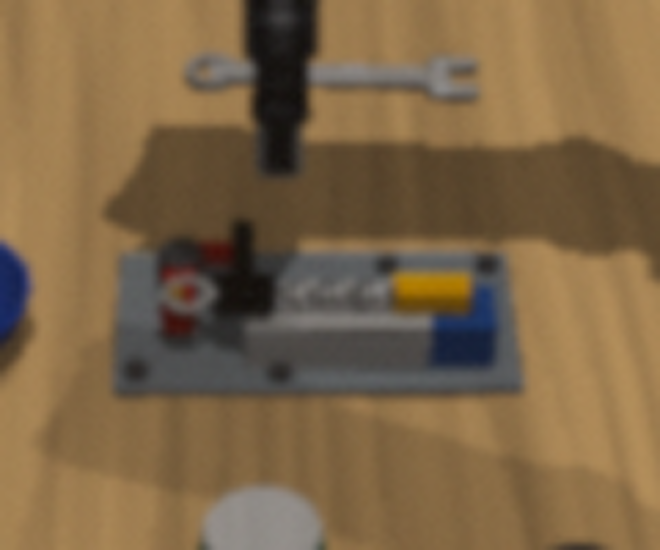

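```bash
python3 - <<'E'
from h import *
w=load("bb")["wrist"]
def med(d,rs,cs): return [float(np.median([depthpt(d,[(c,r)])[0][2] for c in range(*cs)]).round(4)) for r in rs]
print("yellow",med(w,(96,105,115,125,135),(274,285)),"black",med(w,(220,228,235,240),(276,284)),"ledge",med(w,(130,160,200),(293,297)),"blue",med(w,(78,84),(264,297)))
# eye ring near/far/left/right bits & post
im=w["image"][235:290,250:310];cv2.imwrite("pics/bb_z.png",cv2.resize(im,None,fx=10,fy=10,interpolation=cv2.INTER_CUBIC)[:,:,::-1])
for uv in [(268,260),(292,260),(280,271),(284,270),(281,266),(276,256)]: print(uv,w["image"][uv[1],uv[0]],depthpt(w,[uv])[0].round(4))
E
```

```text
yellow [0.0529, 0.0528, 0.0526, 0.0526, 0.053] black [0.0523, 0.0529, 0.0527, 0.0527] ledge [0.036, 0.0362, 0.0371] blue [0.037, 0.0365]
(268, 260) [186 175 159] [ 0.6235 -0.182   0.0482]
(292, 260) [185 174 160] [ 0.6248 -0.1599  0.047 ]
(280, 271) [186 175 160] [ 0.6357 -0.1713  0.0476]
(284, 270) [187 176 156] [ 0.635  -0.1676  0.0472]
(281, 266) [195 139  40] [ 0.6286 -0.1702  0.0507]
(276, 256) [143  30  18] [ 0.6227 -0.1747  0.0423]
```

View pics/bb_z.png

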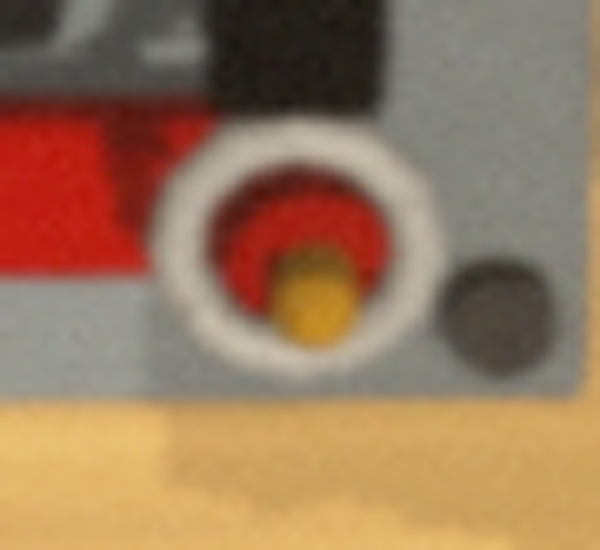

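All seated: yellow and black tops at 0.0527 (less 0.7 mm bias gives 0.052), ring top at about 0.047 on the shoulder, post 147.5 mm from the hole (148 on its stop). Retreating, a last check that nothing moved, and handing in.

apply_moves(steps=[[[0, 0, -0.03], 0, 0.6], [[0, 0, -0.04], 0, 0.6], [[0.02, 0, -0.03], 0, 0.6], [[0, 0, 0], 0, 0.6], [[0, 0, 0], 0, 0.6]])

```text
clock: 25.75
tool_pos: [0.5576, -0.1702, 0.2115]
eef_rot: [-0.043, -3.14, -0.001]
wrist_force: [0.7, 0.7, -0.4]
gripper_width: 0.0683
```

```bash
python3 - <<'E'
from h import *
x=grab("cc",("wrist","side"));w=x["wrist"]
for n,P in (("yel",[.495,-.1685,.052]),("blk",[.598,-.1705,.052])):
    u=np.round(proj(w,P)[0]).astype(int); print(n,u,np.median([depthpt(w,[(u[0]+i,u[1]+j)])[0][2] for i in(-2,0,2) for j in(-2,0,2)]).round(4))
a=load("a")["side"]["image"].astype(int);b=x["side"]["image"].astype(int)
for n,(u,v) in {"tin":(278,222),"collar":(336,226),"bowl":(219,176),"castor":(195,217),"hammer":(200,313),"driver":(300,415),"wrench":(268,133)}.items():
    print(n,np.abs(a[v-8:v+5,u-15:u+15]-b[v-8:v+5,u-15:u+15]).mean().round(1))
print(robot.sign_off())
E
```

```text
yel [279 131] 0.0529
blk [280 218] 0.0532
tin 1.7
collar 9.3
bowl 1.4
castor 1.3
hammer 1.6
driver 1.7
wrench 3.0
the job is handed in; nothing more can be done
None
```

The spring is fitted and the job is handed in at about 26 s. The hook leg went fully into the hole first; then I stretched the spring and put the eye down over the post. On release the spring drew the arm back.

**Last checks**
- Both plug tops measure about 0.053 m, or 0.052 m after taking off the camera's 0.7 mm bias. So the leg is fully down and the black plug is on the ledge.
- The eye's top is at about 0.047 m on the shoulder, around the post.
- The post is about 147.5 mm from the hole, against 148 mm on its stop.
- The other items look unchanged in the side view. The collar patch differed most (9.3 grey levels, the others 3.0 or less). I took this for the arm's shadow but did not check it; nothing went near the collar.

**What went wrong or disagreed**
- **Fingertip position:** the fingertips looked about 36 mm short of the reported TCP, and contact put them about 31 mm short. My first grasp closed on nothing because of this.
- **Force while inserting:** the fingers bottomed on the blue block at about 45 N on the wrist, for about 0.4 s. That was fingertip contact, well under the 120 N wrist limit. If the 40 N limit on the gripper's body also covers the fingers, it was exceeded.
- **Leg lifted during stretching:** the leg had dropped fully home before I stretched the spring. Raising the eye over the post then lifted it about 10 mm, leaving about 14 mm still in the hole. After release it sat about 2.5 mm proud, so I pressed it fully home again.

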